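# Expose the stamp blocks and set the timer

### The arm

A 6-joint arm with a two-finger parallel gripper is mounted at the origin on the work surface. World frame = base frame: x ahead of the robot, y to its left, z up, the work surface at z = 0. Lengths are in m, angles in degrees, forces in N, time in s.
With the tool pointing down it reaches from about 0.425 to 1.125 m from the base axis. Payload 14.9 kg.
Tool frame: the origin (TCP) lies midway between the tips of the shut fingers; the grasp point (between the pads) lies 19 mm behind it; z points along the fingers, y is the direction in which the jaws open and shut (so a half turn about z gives the same grasp; the last joint's range is limited). The gripper opens to 91 mm and grips with 3 to 60 N. Pads are 32 mm wide; open, the fingers measure 118 mm over their backs; the gripper's body (76 mm by 178 mm) begins 60 mm behind the grasp point.
Start: joints at [-73.012, 21.709, 99.362, -0, 58.929, -1.908], TCP at [0.227, -0.662, 0.214] pointing down, gripper open.
Joint ranges: [-158.91, 158.91], [-42.39, 125.64], [0.06, 152.35], [-60.88, 240.88], [17.5, 164.5], [-176.32, 176.32]. Speed limits (degrees/s): [108.29, 108.29, 136.94, 180, 180, 180].

### API

Orientations are given as a 3x3 rotation matrix whose columns are the frame's x, y, z axes.
In Python, from cell import ctrl gives the robot as it stands.
- The arm moves only by the shell command python3 -m creep 'ROWS'. ROWS is JSON, one flat list of numbers, 5 for each row, row after row: the shift along the tool's x, y, z in m, then the turn about the tool's z in degrees, then the closure, from 0 (fully open) to 1 (shut). In form: [tx, ty, tz, yaw, fingers, tx, ty, tz, yaw, fingers, ...]. A call has 1 to 12 rows; each row shifts and turns the commanded pose from where the row before left it, along the tool's axes as they then stand; what a row does not reach is not made up. A row lasts 1/8 s, in which the tool goes at most 62.5 mm and 10.7 degrees, less where a joint would pass 70% of its speed; a pose out of reach is approached as far as the arm can. A call is refused whole if a number of a shift passes 0.0625 or a number of a turn 10.7, either way. A call with a gripper value outside its range is refused whole. The fingers move at their own pace and stop on an object; the grip force is fixed at half the most. Time passes only in rows, so rows that do not move let the fingers close. It gives the time, the measured TCP pose, the force and the opening at its end, in the units of the state.
- ctrl.get_obs(): the state, without advancing time (a new reading comes with each control period).
- ctrl.snapshot(name): name is "scene" or "top"; returns a dict with "pixels" (384x512x3 uint8, red, green, blue), "depth" (384x512 float32, m along the optical axis (not along the pixel's ray), 0 where there is no reading), "fx", "fy", "cx", "cy" (pixels), "origin" and "orientation" of the camera in the world. Camera axes: x right, y down, z forward; pixel columns grow to the right and rows downward; lengths in m; the calibration is good to about 2 mm. A picture is of the moment at which its call begins.
- ctrl.close_job(): hands the job in, once; it reports no verdict.
The state is a dict: "time": time; "joint_pos": joint angles; "qvel": joint speeds; "effort": joint torques, N m; "position": TCP position; "ee_rot": TCP orientation; "wrist_force": force on the tool from outside, world axes, zero at the start; "ft_torque": the same for the moment, N m; "width": opening from 0.0 (shut) to 1.0 (fully open).
Only numpy, scipy, OpenCV 4.12 (cv2) and the standard library are available. Lean on these libraries where they do the work, as an engineer would, in place of code of your own. Each camera call takes 0.05 s, during which the arm holds its last target.

### The job

Expose the stamp blocks that lie on the bench: raise the exposure unit's shutter fully, pull its tray fully out, and lay every block flat on the tray floor with its cream light-sensitive face up, turning over those that lie face down. When all are in, push the tray fully home, then lower the shutter fully, and only then turn the timer sleeve to 6. Leave the other things on the bench where they are.

Things in the scene. Friction and masses are not known exactly. Their poses are not given: they have to be found in the camera images.
- unit: navy benchtop UV exposure unit, fixed: a hood 125 deep, 304 wide, 95 high (mm), open at the front (its -x side, towards the robot), where an amber shutter slides between two aluminium rails (160 high, at y = +-146). Origin: on the bench, middle of the front opening; x points into the hood, y to its left, z up
- sash (a joint): height of the amber shutter (278 wide, 66 high, 6 thick, at unit x = -4 mm) above its lowest place, m: 0 = fully down (lower edge 14 mm above the bench), 0.065 = fully up. It stays where it is left; counterbalanced, so about 6 N raises or lowers it. While down it is in the way of the rims of the tray and of the blocks
- sash_handle (a point): middle of the shutter's handle, a round steel bar 12 mm thick and 80 long, level, along the unit's y, 36 mm above the shutter's upper edge on two stubs 68 mm apart (60 mm free between them); 130 mm above the bench when down
- tray (a joint): how far the white tray is pulled out towards the unit's -x, m: 0 = fully home under the hood, 0.130 = fully out. It slides with about 2 N and stays where it is left
- tray_knob (a point): on the axis of the tray's upright knob, 42 mm above the bench: a steel post 14 mm thick with a black head 18 mm thick from 48 to 60 mm above the bench. It stands on the tray's front lip (top 12 mm above the bench), 115 mm in front of tray_in; even with the tray home it is 54 mm in front of the shutter
- tray_in (a point): centre of the tray's floor (its top, 12 mm above the bench), axes as the unit's; the floor inside the rims is 92 (x) by 256 (y) mm and the rims are 14 mm high above it. With the tray fully out the point is 69 mm in front of the shutter
- dial (a joint): angle of the timer sleeve, rad, growing clockwise seen from above: number k of the scale (0 to 8) is at 0.35 k, so 6 is at 2.10. It clicks at each number (about 0.1 N m to pass a click) and springs to the nearest number when let go; stops at both ends
- dial_grip (a point): on the axis of the timer sleeve, 127 mm above the bench, where to grip it: a black knurled upright collar, 46 mm diameter, from 107 to 141 mm above the bench, red pointer line. The white plate under it (108 across, top at 99) has the numbers clockwise: 0 near the unit's +y, 4 at +x, 8 near -y (6 is red). The point's frame turns with it
- block_a: stamp block with a red flower motif, 56 x 56 x 36 mm, 0.12 kg: dark wood, with a cream light-sensitive face (6 mm, motif in it) on its own +z side. Origin at its centre. It starts lying on the bench with the cream face DOWN; it may be absent.
- block_b: stamp block with a blue star motif, 56 x 56 x 36 mm, 0.12 kg: dark wood, with a cream light-sensitive face (6 mm, motif in it) on its own +z side. Origin at its centre. It starts lying on the bench with the cream face DOWN; it may be absent.
- block_c: stamp block with a green sun motif, 56 x 56 x 36 mm, 0.12 kg: dark wood, with a cream light-sensitive face (6 mm, motif in it) on its own +z side. Origin at its centre. It starts lying on the bench with the cream face UP; it may be absent.
- tape: bystander, not to be disturbed: roll of tan tape lying flat, 72 across, 24 high (mm). Origin under its middle
- marker: bystander, not to be disturbed: black and yellow marker pen lying down, 132 long, 16 thick (mm). Origin under its middle
- palette_knife: bystander, not to be disturbed: palette knife with a wooden handle, 200 long, lying down (mm). Origin under its middle
- eraser: bystander, not to be disturbed: grey eraser 48 x 30 x 16 (mm). Origin under its middle
- pencil_tin: bystander, not to be disturbed: blue pencil tin lying flat, 105 x 175 x 14 (mm). Origin under its middle

How it is judged (in metres and radians):
On the way, in this order (a step that is already met when the one before it is completed fails the run):
1. the shutter is raised (at least 58 mm) (value of joint sash above 0.058 m), for 0.2 s.
2. the tray is pulled out (at least 120 mm) (value of joint tray above 0.12 m), for 0.2 s.
3. every block lies flat in the tray, cream face up (x of block_a in the frame of tray_in between -0.03 and 0.03 m and y of block_a in the frame of tray_in between -0.112 and 0.112 m and z of block_a in the frame of tray_in between 0.013 and 0.023 m and angle between each of block_a, block_b, block_c's own z axis and vertical below 0.12 rad and x of block_b in the frame of tray_in between -0.03 and 0.03 m and y of block_b in the frame of tray_in between -0.112 and 0.112 m and z of block_b in the frame of tray_in between 0.013 and 0.023 m and x of block_c in the frame of tray_in between -0.03 and 0.03 m and y of block_c in the frame of tray_in between -0.112 and 0.112 m and z of block_c in the frame of tray_in between 0.013 and 0.023 m and linear speed of each of block_a, block_b, block_c below 0.02 m/s), for 0.3 s.
4. the tray is home (within 6 mm) with every block in it (value of joint tray below 0.006 m and x of block_a in the frame of tray_in between -0.03 and 0.03 m and y of block_a in the frame of tray_in between -0.112 and 0.112 m and z of block_a in the frame of tray_in between 0.013 and 0.023 m and angle between each of block_a, block_b, block_c's own z axis and vertical below 0.12 rad and x of block_b in the frame of tray_in between -0.03 and 0.03 m and y of block_b in the frame of tray_in between -0.112 and 0.112 m and z of block_b in the frame of tray_in between 0.013 and 0.023 m and x of block_c in the frame of tray_in between -0.03 and 0.03 m and y of block_c in the frame of tray_in between -0.112 and 0.112 m and z of block_c in the frame of tray_in between 0.013 and 0.023 m), for 0.2 s.
5. the shutter is down (within 6 mm) (value of joint each of sash, tray below 0.006 m), for 0.2 s.
6. the timer sleeve is at 6 (value of joint dial between 2.01 and 2.19 rad), for 0.2 s.
At the end, for the whole second after the job is handed in: Every block that is there lies flat in the tray (within 7 degrees, resting on its floor between the rims), cream face up, at rest; the tray is home (within 6 mm), the shutter down (within 6 mm) and the timer sleeve at 6 (within 0.09 rad) (all of step 3 and all of step 5 and all of step 6); the robot touches nothing.
It fails at once if the tray is out by more than 12 mm while the shutter is down (raised less than 12 mm) (value of joint tray above 0.012 m and value of joint sash below 0.012 m).
It fails at once if a bystander is moved more than 25 mm (distance of any of tape, marker, palette_knife, eraser, pencil_tin from where it was at the start of the episode above 0.025 m).
Of block_a, block_b, block_c only 2 to 3 are there at a start; the rules pass over those that are not, and their reading is None.
At some moment in a run one of block_a, block_b, block_c may be knocked a few centimetres aside while the robot is not near it.
Once in a run the grip may slacken for a moment while it holds something.
It also fails if it takes over 210 s, if anything falls off the work surface, if the arm or the gripper's body presses on something with over 40 N, if the wrist force passes 120 N, or if a joint passes its speed limit or range.

## Working session

There is one attempt and no reset: what is moved stays moved. The work goes in short steps, Python scripts to look and compute and a shell command to move; the robot and the scene stay as the last step left them, time stands still between calls to the robot, and variables do not carry over. Pictures are saved under pics/ and viewed, and the job is handed in when it is done.

```bash
ls; mkdir -p pics; python3 - <<'E'
from cell import ctrl
import cv2,pickle
print(ctrl.get_obs())
for n in("scene","top"):
    s=ctrl.snapshot(n)
    pickle.dump(s,open(f"{n}0.pkl","wb"))
    cv2.imwrite(f"pics/{n}0.png",cv2.resize(s["pixels"][:,:,::-1],(800,600),interpolation=cv2.INTER_CUBIC))
    print(n,s["fx"],s["fy"],s["cx"],s["cy"],s["origin"],s["orientation"])
E
```

```text
pics
{'time': 0.0, 'joint_pos': array([-7.30115566e+01,  2.17380945e+01,  9.93946183e+01, -1.24808295e-03,
        5.89282432e+01, -1.90676874e+00]), 'qvel': array([ 0.05871905, -0.01246203, -0.03572143,  0.06277424,  0.13503563,
        0.13069603]), 'effort': array([ 1.76983329e-03, -7.63723397e+01, -4.34359860e+01,  6.50961581e-02,
        4.24920896e-02, -9.75642615e-05]), 'position': array([ 0.22657797, -0.66190959,  0.21330195]), 'ee_rot': array([[ 9.46108782e-01,  3.23848829e-01, -3.28687747e-04],
       [ 3.23848995e-01, -9.46108241e-01,  1.01200798e-03],
       [ 1.67634133e-05, -1.06391483e-03, -9.99999434e-01]]), 'wrist_force': array([-0.26117514,  0.96384916, -0.52942628]), 'ft_torque': array([-0.01952834, -0.00371843,  0.04634736]), 'width': 1.0012404076050172}
scene 414.2648135045011 414.2648135045011 252.46746880890154 192.26252837071368 [ 1.25527387 -0.43654166  0.85073856] [[ 0.53437888  0.55828702 -0.63462967]
 [ 0.84512455 -0.36558652  0.39001408]
 [-0.01427225 -0.7447564  -0.66718378]]
top 366.2165904790611 366.2165904790611 252.27033927908258 191.132831068068 [ 0.42477998 -0.00633991  1.24637769] [[-0.02046237 -0.99239419  0.12138808]
 [-0.99965068  0.02233952  0.01412322]
 [-0.01672756 -0.12105668 -0.99250464]]
```

View pics/scene0.png

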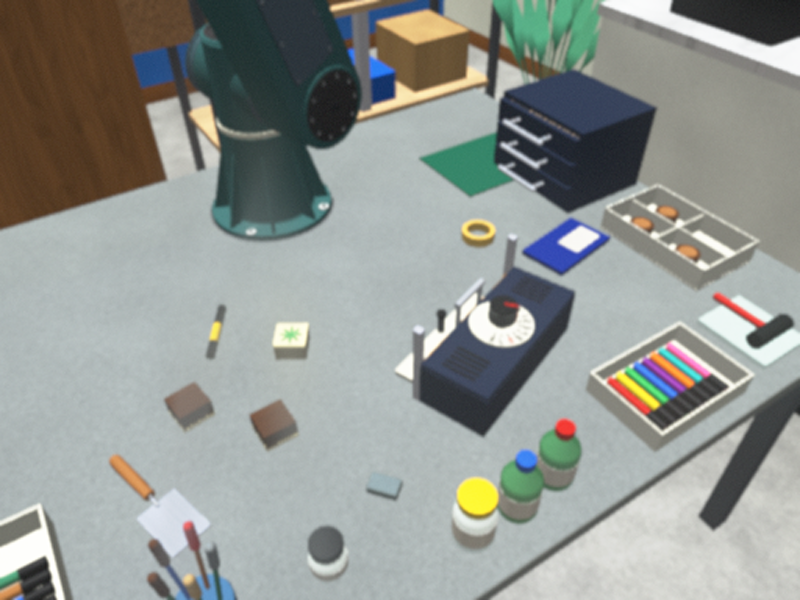

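View pics/top0.png

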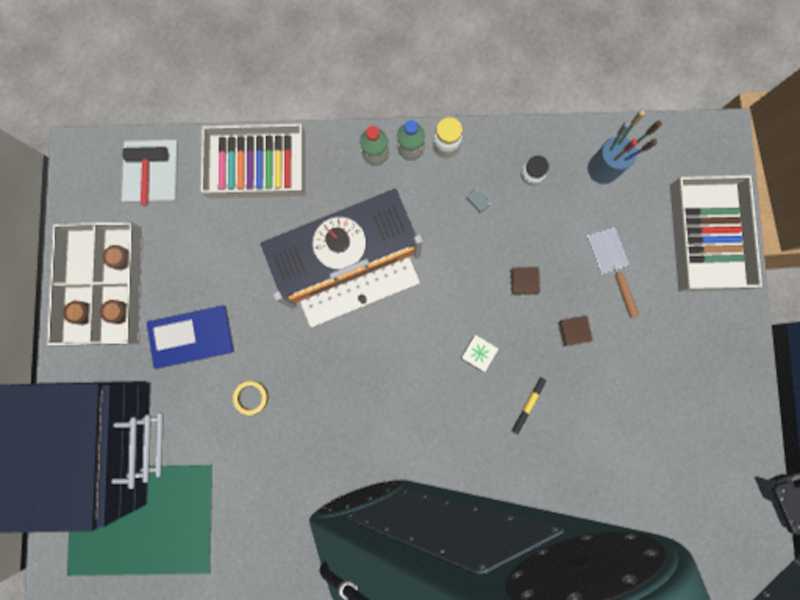

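Both views show all three blocks. In the top view (800x600), block_c is cream up at about (480,352), and two dark blocks lie face down at (525,281) and (576,330). The unit is turned roughly 20°, with its tray knob at (362,298) and the eraser at (478,200). I'll measure these now.

```bash
cat > h.py <<'E'
import numpy as np,cv2,pickle
from cell import ctrl
def snap(n,tag=None,crop=None,scale=1):
    s=ctrl.snapshot(n)
    pickle.dump(s,open(f"{n}_last.pkl","wb"))
    if tag: save(s,tag,crop)
    return s
def save(s,tag,crop=None):
    im=s["pixels"][:,:,::-1]
    x0,y0,x1,y1=crop or (0,0,512,384)
    im=im[y0:y1,x0:x1]; k=min(800/(x1-x0),600/(y1-y0))
    cv2.imwrite(f"pics/{tag}.png",cv2.resize(im,None,fx=k,fy=k,interpolation=cv2.INTER_CUBIC)); print(tag,"crop",crop,"k",k)
def load(n): return pickle.load(open(n,"rb"))
def w(s,u,v,z=None):
    d=np.array([(u-s["cx"])/s["fx"],(v-s["cy"])/s["fy"],1.0]); R=s["orientation"]; o=s["origin"]
    if z is None: return o+R@(d*s["depth"][int(round(v)),int(round(u))])
    r=R@d; return o+r*(z-o[2])/r[2]
def proj(s,p):
    q=s["orientation"].T@(np.asarray(p)-s["origin"]); return s["cx"]+s["fx"]*q[0]/q[2],s["cy"]+s["fy"]*q[1]/q[2]
def cloud(s):
    v,u=np.mgrid[0:384,0:512]; d=s["depth"]
    P=np.stack([(u-s["cx"])/s["fx"]*d,(v-s["cy"])/s["fy"]*d,d],-1)
    return P@s["orientation"].T+s["origin"]
E
python3 - <<'E'
from h import *
s=load("top0.pkl"); P=cloud(s); save(s,"top_unit",(150,100,290,220)); save(s,"top_blk",(280,120,420,290))
px=s["pixels"].astype(int); 
# blocks: top plane z~.036
m=(abs(P[...,2]-.036)<.006)&(s["depth"]>0)
n,l,st,c=cv2.connectedComponentsWithStats(m.astype(np.uint8))
for i in range(1,n):
    if st[i,4]>100:
        q=P[l==i]; r=cv2.minAreaRect((q[:,:2]*1000).astype(np.float32)); print(st[i],c[i],q.mean(0).round(4),px[l==i].mean(0).round(),r)
# hood roof
m=(abs(P[...,2]-.095)<.005)&(s["depth"]>0)
n,l,st,c=cv2.connectedComponentsWithStats(m.astype(np.uint8))
for i in range(1,n):
    if st[i,4]>300:
        q=P[l==i]; r=cv2.minAreaRect((q[:,:2]*1000).astype(np.float32)); print("roof",st[i],c[i],q.mean(0).round(4),r,cv2.boxPoints(r))
E
```

```text
top_unit crop (150, 100, 290, 220) k 5.0
top_blk crop (280, 120, 420, 290) k 3.5294117647058822
[129  80  63  29 128] [153.375     86.015625] [0.9475 0.346  0.0364] [133. 129. 122.] ((953.3807373046875, 336.34716796875), (84.90423583984375, 228.730712890625), 23.55389976501465)
[ 79  94  28  38 218] [ 93.02752294 110.61926606] [0.8647 0.5539 0.0364] [145.  85.  83.] ((855.3841552734375, 545.9141845703125), (116.70803833007812, 93.20113372802734), 12.969085693359375)
[432 115  17  71 137] [436.54744526 151.86131387] [ 0.6918 -0.6083  0.0359] [97. 95. 91.] ((697.264892578125, -607.0689086914062), (242.27052307128906, 33.78746795654297), 7.600301742553711)
[ 83 150   5  70 117] [ 85.03418803 182.67521368] [0.6145 0.5729 0.0363] [109. 107. 102.] ((609.4202270507812, 572.861328125), (234.06883239746094, 4.82622766494751), 0.06950302422046661)
[ 66 157  15  15 178] [ 72.99438202 164.16853933] [0.6786 0.6166 0.0356] [140. 108.  86.] ((679.5664672851562, 617.2123413085938), (50.61648941040039, 49.30506896972656), 87.54825592041016)
[328 171  18  18 284] [336.54225352 179.21126761] [ 0.6065 -
[... 495 characters left out ...]
.91785430908203)
[359 202  21  20 291] [368.76975945 211.50515464] [ 0.4967 -0.3709  0.0361] [99. 79. 69.] ((496.81707763671875, -371.7915954589844), (55.677494049072266, 56.682586669921875), 9.391066551208496)
[296 215  23  23 294] [306.85714286 226.14285714] [ 0.453  -0.1659  0.0361] [217. 231. 209.] ((453.1672058105469, -166.0548095703125), (56.16946792602539, 56.25755310058594), 56.666812896728516)
roof [ 167  121  100   69 2966] [216.4312205  154.89683075] [0.6855 0.1225 0.0954] ((685.0792846679688, 121.77973937988281), (125.77295684814453, 303.5814208984375), 20.856687545776367) [[572.27124   241.23462  ]
 [680.35583   -42.454292 ]
 [797.8873      2.3248596]
 [689.80273   286.01376  ]]
```

```bash
python3 - <<'E'
from h import *
s=load("scene0.pkl"); save(s,"scene_unit",(240,140,380,285))
E
```

```text
scene_unit crop (240, 140, 380, 285) k 4.137931034482759
```

View pics/scene_unit.png

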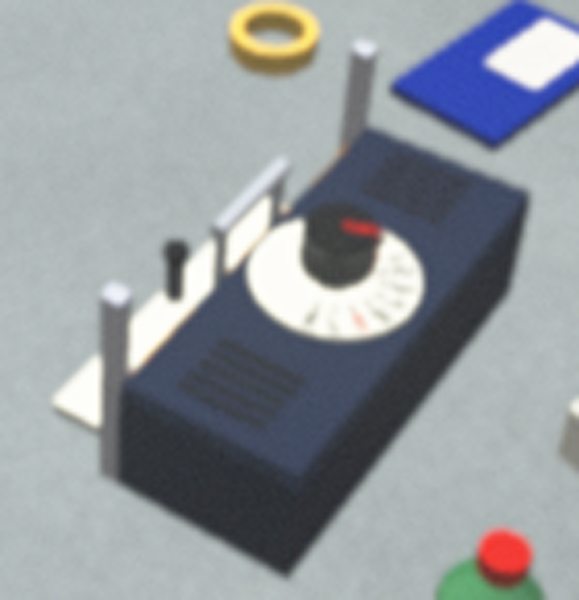

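View pics/top_unit.png

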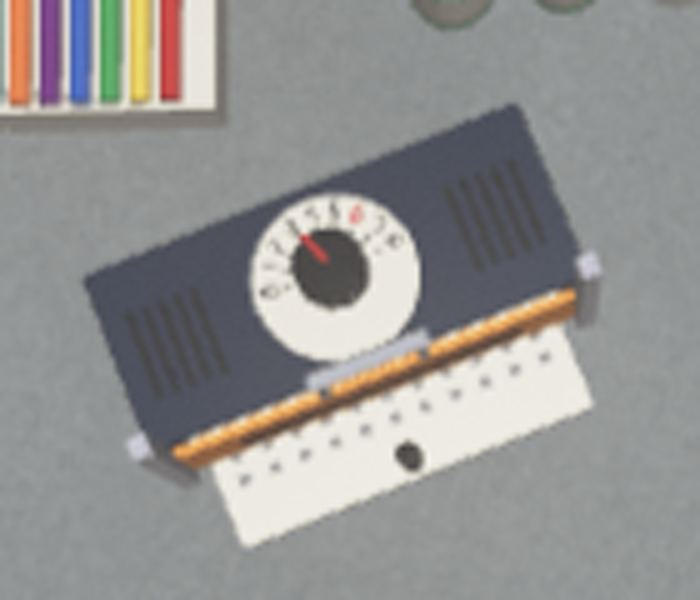

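```bash
cat >> h.py <<'E'
TH=np.deg2rad(20.86); ux=np.array([np.cos(TH),np.sin(TH),0]); uy=np.array([-np.sin(TH),np.cos(TH),0])
UO=np.array([.6263,.0994,0])
def U2W(x,y,z): return UO+ux*x+uy*y+np.array([0,0,z])
def W2U(p): d=np.asarray(p)-UO; return np.array([d@ux,d@uy,d[2]])
def plan(p,ang=None,o=None):
    """target TCP world, tool-x heading deg"""
    o=o or ctrl.get_obs(); R=o["ee_rot"]; a=np.rad2deg(np.arctan2(R[1,0],R[0,0]))
    d=np.asarray(p)-o["position"]
    print("t",round(o["time"],2),"pos",o["position"].round(4),"unit",W2U(o["position"]).round(4),"ang",a.round(2),"j",o["joint_pos"].round(0),"F",o["wrist_force"].round(1),"w",round(o["width"]*91,1))
    if ang is None: ang=a
    y=(a-ang+180)%360-180; print("yaw now->target (tool +):",round(y,2))
    r=np.deg2rad(ang); X=np.array([np.cos(r),np.sin(r),0]);Y=np.array([np.sin(r),-np.cos(r),0]);Z=np.array([0,0,-1])
    print("shift in tool axes after the yaw:",np.round([d@X,d@Y,d@Z],4))
E
python3 - <<'E'
from h import *
s=load("top0.pkl")
def pc(x,y): return 150+x/5,100+y/5
for n,(x,y),z in(("handle",(368,362),.136),("knob",(409,457),.06),("dialtop",(330,268),.141),("plate",(335,276),.099),("pointer tip",(303,236),.141),("0",(270,291),.099),("6",(357,213),.099),("railL",(140,446),.16),("railR",(588,265),.16),("trayFL",(247,547),.012),("trayFR",(592,406),.012)):
    p=w(s,*pc(x,y),z); print(n,p.round(4),W2U(p).round(4))
plan(U2W(-.004,0,.211),110.86)
E
```

```text
handle [0.6206 0.0965 0.136 ] [-0.0063 -0.0007  0.136 ]
knob [0.5705 0.0774 0.06  ] [-0.06   -0.0007  0.06  ]
dialtop [0.6791 0.1189 0.141 ] [ 0.0563 -0.0006  0.141 ]
plate [0.6835 0.1205 0.099 ] [ 0.0609 -0.0007  0.099 ]
pointer tip [0.6997 0.1354 0.141 ] [0.0814 0.0075 0.141 ]
0 [0.6747 0.1622 0.099 ] [0.0676 0.0415 0.099 ]
6 [0.7244 0.106  0.099 ] [ 0.094  -0.0288  0.099 ]
railL [0.5685 0.2319 0.16  ] [-0.0068  0.1444  0.16  ]
railR [ 0.6728 -0.0396  0.16  ] [-0.0061 -0.1465  0.16  ]
trayFL [0.5175 0.1914 0.012 ] [-0.0689  0.1247  0.012 ]
trayFR [ 0.6086 -0.0444  0.012 ] [-0.0678 -0.128   0.012 ]
t 0.1 pos [ 0.2266 -0.6619  0.2134] unit [-0.6446 -0.5691  0.2134] ang 18.9 j [-73.  22.  99.  -0.  59.  -2.] F [-0.2 -0.2  0.5] w 90.9
yaw now->target (tool +): -91.96
shift in tool axes after the yaw: [0.5691 0.6406 0.0024]
```

```bash
sed -i 's/^UO=.*/UO=np.array([.6249,.0989,0])/' h.py; python3 -m creep '[0,0,0,-10.2,0.6,0,0,0,-10.2,0.6,0,0,0,-10.2,0.6,0,0,0,-10.2,0.6,0,0,0,-10.2,0.6,0,0,0,-10.2,0.6,0,0,0,-10.2,0.6,0,0,0,-10.2,0.6,0,0,0,-10.2,0.6,0.04,0.045,0,0,0.6,0.04,0.045,0,0,0.6,0.04,0.045,0,0,0.6]'; python3 -m creep '[0.04,0.045,0,0,0.6,0.04,0.045,0,0,0.6,0.04,0.045,0,0,0.6,0.04,0.045,0,0,0.6,0.04,0.045,0,0,0.6,0.04,0.045,0,0,0.6,0.04,0.045,0,0,0.6,0.04,0.045,0,0,0.6,0.04,0.045,0,0,0.6]'; python3 - <<'E'
from h import *
plan(U2W(-.004,0,.111),110.86)
E
```

```text
time: 1.6
position: [0.311, -0.5005, 0.2136]
ee_rot: [[-0.353, 0.936, -0.0], [0.936, 0.353, 0.0], [0.0, -0.0, -1.0]]
wrist_force: [0.8, -1.2, 0.0]
width: 0.397
time: 2.72
position: [0.5627, -0.0204, 0.2139]
ee_rot: [[-0.354, 0.935, -0.0], [0.935, 0.354, -0.0], [-0.0, -0.0, -1.0]]
wrist_force: [1.3, -1.5, -0.2]
width: 0.4
t 2.73 pos [ 0.5627 -0.0204  0.2139] unit [-0.1006 -0.0894  0.2139] ang 110.7 j [ -4.   9. 115.  -0.  55. -25.] F [ 1.3 -1.5 -0.2] w 36.4
yaw now->target (tool +): -0.16
shift in tool axes after the yaw: [0.0894 0.0966 0.1029]
```

```bash
python3 -m creep '[0.045,0.048,0,0,0.6,0.044,0.048,0,-0.2,0.6,0,0,0,0,0.6]'; python3 - <<'E'
from h import *
plan(U2W(-.004,0,.111),110.86)
snap("scene","s1",(240,100,400,220))
E
```

```text
time: 3.1
position: [0.619, 0.0927, 0.2136]
ee_rot: [[-0.36, 0.933, 0.0], [0.933, 0.36, 0.0], [0.0, 0.0, -1.0]]
wrist_force: [-0.5, -0.3, -0.1]
width: 0.402
t 3.1 pos [0.619  0.0927 0.2136] unit [-0.0077 -0.0037  0.2136] ang 111.1 j [  6.  15. 108.   0.  57. -15.] F [-0.5 -0.3 -0.1] w 36.6
yaw now->target (tool +): 0.24
shift in tool axes after the yaw: [0.0037 0.0037 0.1026]
s1 crop (240, 100, 400, 220) k 5.0
```

View pics/s1.png

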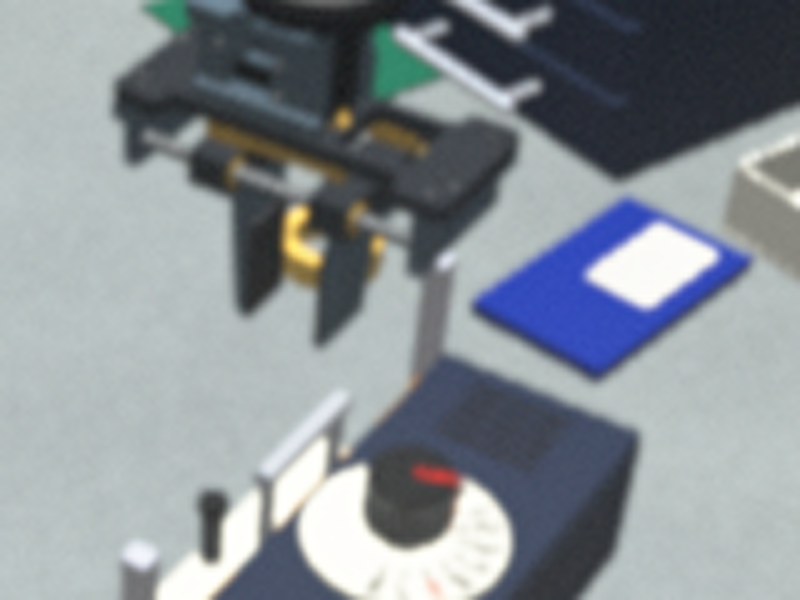

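The gripper hangs above the handle, with its fingers at crop (260,250) and (340,280), and it has clear space around it. I'll go down and grip.

```bash
python3 -m creep '[0.004,0.004,0.05,0,0.6,0,0,0.05,0,0.6,0,0,0.002,0,0.6,0,0,0,0,0.6,0,0,0,0,1,0,0,0,0,1,0,0,0,0,1,0,0,0,0,1]'; python3 - <<'E'
from h import *
plan(U2W(-.004,0,.176),110.86)
E
```

```text
time: 4.15
position: [0.6252, 0.096, 0.1149]
ee_rot: [[-0.356, 0.934, 0.011], [0.934, 0.356, 0.003], [-0.002, 0.012, -1.0]]
wrist_force: [19.9, 11.4, -3.7]
width: 0.123
t 4.15 pos [0.6252 0.096  0.1149] unit [-0.0007 -0.0028  0.1149] ang 110.88 j [  7.  23. 110.   0.  46. -14.] F [19.9 11.4 -3.7] w 11.2
yaw now->target (tool +): 0.02
shift in tool axes after the yaw: [ 0.0028 -0.0033 -0.0611]
```

```bash
sed -i 's/^UO=.*/UO=np.array([.628,.100,0])/' h.py; python3 -m creep '[0,0.003,0,0,1,0,0,-0.02,0,1,0,0,-0.02,0,1,0,0,-0.02,0,1,0,0,-0.006,0,1,0,0,0,0,1,0,0,0,0,1]'; python3 - <<'E'
from h import *
plan(U2W(-.004,0,.176),110.86)
snap("scene","s2",(240,100,400,220))
E
```

```text
time: 5.03
position: [0.6252, 0.0962, 0.1792]
ee_rot: [[-0.357, 0.934, 0.006], [0.934, 0.357, 0.001], [-0.001, 0.006, -1.0]]
wrist_force: [14.6, 4.4, -7.0]
width: 0.126
t 5.03 pos [0.6252 0.0962 0.1792] unit [-0.004  -0.0025  0.1792] ang 110.89 j [  7.  18. 109.   0.  53. -14.] F [14.6  4.4 -7. ] w 11.5
yaw now->target (tool +): 0.03
shift in tool axes after the yaw: [ 0.0025 -0.      0.0032]
s2 crop (240, 100, 400, 220) k 5.0
```

View pics/s2.png

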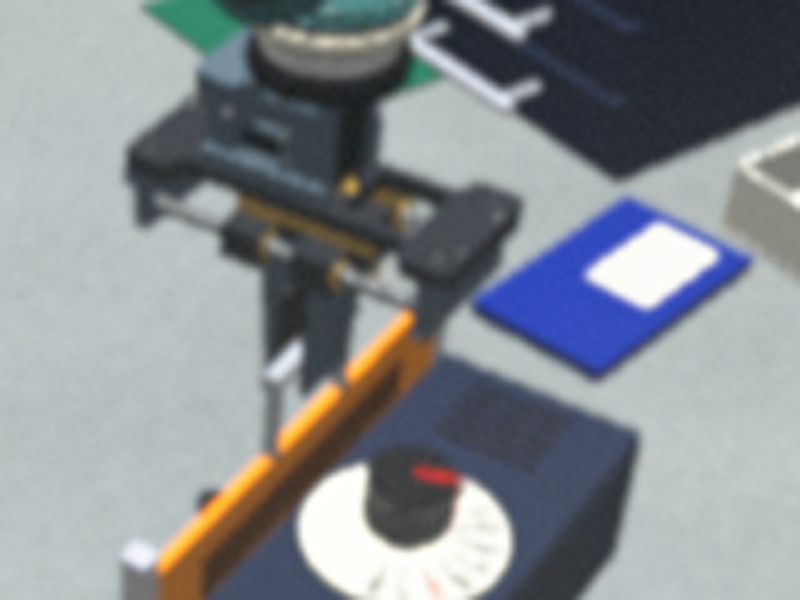

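```bash
python3 -m creep '[0,0,0,0,0.6,0,0,0,0,0.6,0,0,-0.03,0,0.6,0,0,-0.03,0,0.6,0,-0.054,0,10,0.6,0,0,0,10,0.6,0,0,0,10,0.6,0,0,0,10,0.6,0,0,0,10,0.6,0,0,0,10,0.6,0,0,0,10,0.6,0,0,0,10,0.6]'; python3 -m creep '[0,0,0,10,0.6,0,0,0,0,0.6]'; python3 - <<'E'
from h import *
plan(U2W(-.058,0,.030),20.86)
s=snap("top","t2",(150,60,310,220))
E
```

```text
time: 6.58
position: [0.5723, 0.0764, 0.238]
ee_rot: [[0.861, 0.508, -0.0], [0.508, -0.861, -0.0], [-0.0, -0.0, -1.0]]
wrist_force: [-0.1, -0.7, 0.5]
width: 0.396
time: 6.82
position: [0.5723, 0.0764, 0.238]
ee_rot: [[0.934, 0.358, -0.0], [0.358, -0.934, -0.0], [-0.0, -0.0, -1.0]]
wrist_force: [-0.5, 0.6, 0.9]
width: 0.399
t 6.83 pos [0.5723 0.0764 0.238 ] unit [-0.0605 -0.0022  0.238 ] ang 20.96 j [  5.   9. 113.  -0.  58.  74.] F [-0.5  0.6  0.9] w 36.3
yaw now->target (tool +): 0.1
shift in tool axes after the yaw: [ 0.0025 -0.0022  0.208 ]
t2 crop (150, 60, 310, 220) k 3.75
```

View pics/t2.png

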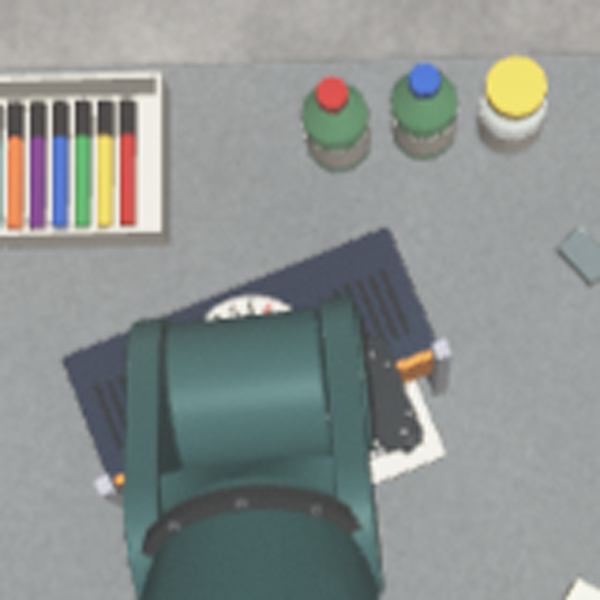

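```bash
python3 -m creep '[0.0025,-0.002,0.05,0,0.6,0,0,0.05,0,0.6,0,0,0.05,0,0.6,0,0,0.04,0,0.6,0,0,0.018,0,0.6,0,0,0,0,0.6]'; python3 - <<'E'
from h import *
plan(U2W(-.058,0,.030),20.86)
s=snap("scene","s3",(240,100,400,220))
E
```

```text
time: 7.62
position: [0.5739, 0.0792, 0.0295]
ee_rot: [[0.934, 0.358, -0.001], [0.358, -0.934, -0.0], [-0.001, -0.0, -1.0]]
wrist_force: [-0.5, 0.0, -0.2]
width: 0.399
t 7.62 pos [0.5739 0.0792 0.0295] unit [-0.058  -0.0002  0.0295] ang 21.0 j [  6.  27. 116.  -0.  37.  75.] F [-0.5  0.  -0.2] w 36.3
yaw now->target (tool +): 0.14
shift in tool axes after the yaw: [ 0.     -0.0002 -0.0005]
s3 crop (240, 100, 400, 220) k 5.0
```

View pics/s3.png

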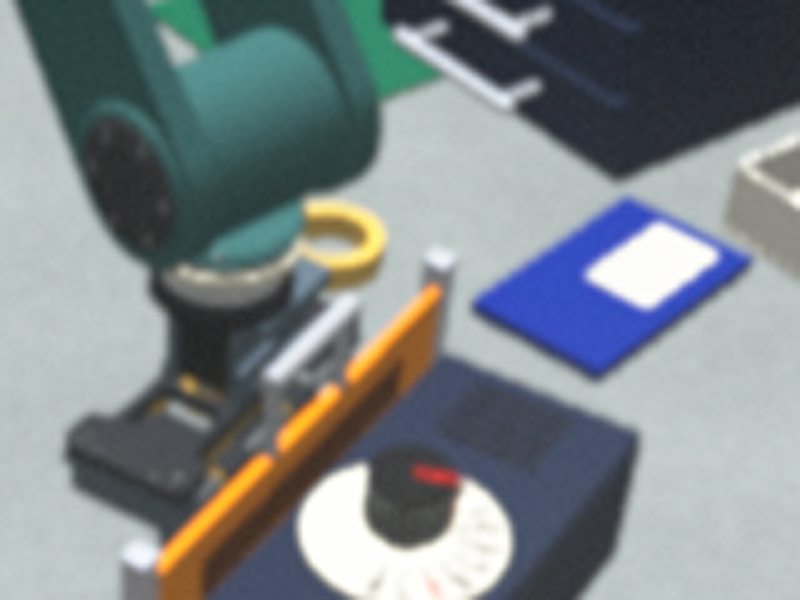

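```bash
python3 -m creep '[0,0,0,0,1,0,0,0,0,1,0,0,0,0,1,-0.025,0,0,0,1,-0.03,0,0,0,1,-0.03,0,0,0,1,-0.025,0,0,0,1,-0.018,0,0,0,1,-0.006,0,0,0,1,0,0,0,0,1]'; python3 - <<'E'
from h import *
plan(U2W(-.188,0,.030),20.86)
E
```

```text
time: 8.93
position: [0.4516, 0.0335, 0.0313]
ee_rot: [[0.935, 0.355, 0.006], [0.355, -0.935, 0.003], [0.007, -0.001, -1.0]]
wrist_force: [7.5, 41.8, -3.7]
width: 0.186
t 8.93 pos [0.4516 0.0335 0.0313] unit [-0.1886  0.0007  0.0313] ang 20.79 j [  1.  19. 130.   0.  30.  70.] F [ 7.5 41.8 -3.7] w 17.0
yaw now->target (tool +): -0.07
shift in tool axes after the yaw: [0.0006 0.0007 0.0013]
```

```bash
sed -i 's/^UO=.*/UO=np.array([.6273,.1017,0])/' h.py; python3 -m creep '[0,0,0,0,0.6,0,0,0,0,0.4,0,0,-0.06,0,0,0,0,-0.06,0,0,0,0,-0.01,-10,0,0,0,0,-10,0,0,0,0,-10,0,0,0,0,-10,0,0,0,0,-10,0,0,0,0,-10,0,0,0,0,-10,0]'; python3 - <<'E'
from h import *
plan([.607,-.305,.024],91.5)
E
```

```text
time: 10.3
position: [0.449, 0.0312, 0.1602]
ee_rot: [[-0.021, 1.0, 0.0], [1.0, 0.021, -0.0], [-0.0, 0.0, -1.0]]
wrist_force: [-0.3, 0.2, 0.4]
width: 1.002
t 10.3 pos [0.449  0.0312 0.1602] unit [-0.1918 -0.0024  0.1602] ang 91.22 j [  1.   3. 129.  -0.  47.  -0.] F [-0.3  0.2  0.4] w 91.2
yaw now->target (tool +): -0.28
shift in tool axes after the yaw: [-0.3402  0.1492  0.1362]
```

```bash
python3 -m creep '[-0.0565,0.0248,0,-0.3,0,-0.0565,0.0248,0,0,0,-0.0565,0.0248,0,0,0,-0.0565,0.0248,0,0,0,-0.0565,0.0248,0,0,0,-0.0565,0.0248,0,0,0,0,0,0,0,0]'; python3 - <<'E'
from h import *
plan([.607,-.305,.024],91.5)
s=snap("top","t4"); snap("scene","s4")
E
```

```text
time: 11.18
position: [0.6055, -0.3082, 0.1601]
ee_rot: [[-0.018, 1.0, 0.001], [1.0, 0.018, -0.001], [-0.001, 0.001, -1.0]]
wrist_force: [-1.3, 0.2, 0.2]
width: 0.999
t 11.18 pos [ 0.6055 -0.3082  0.1601] unit [-0.1663 -0.3753  0.1601] ang 91.03 j [-29.  23. 103.  -0.  53. -30.] F [-1.3  0.2  0.2] w 90.9
yaw now->target (tool +): -0.47
shift in tool axes after the yaw: [0.0031 0.0016 0.1361]
t4 crop None k 1.5625
s4 crop None k 1.5625
```

View pics/t4.png

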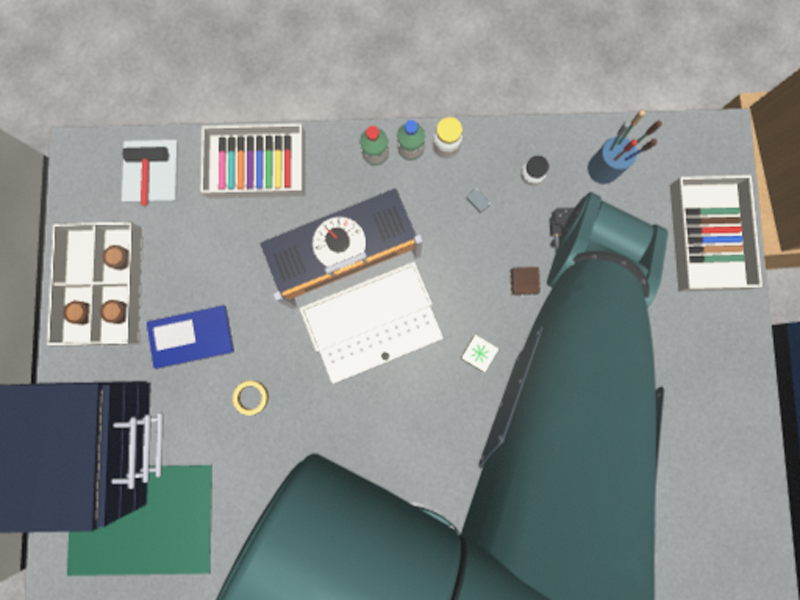

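View pics/s4.png

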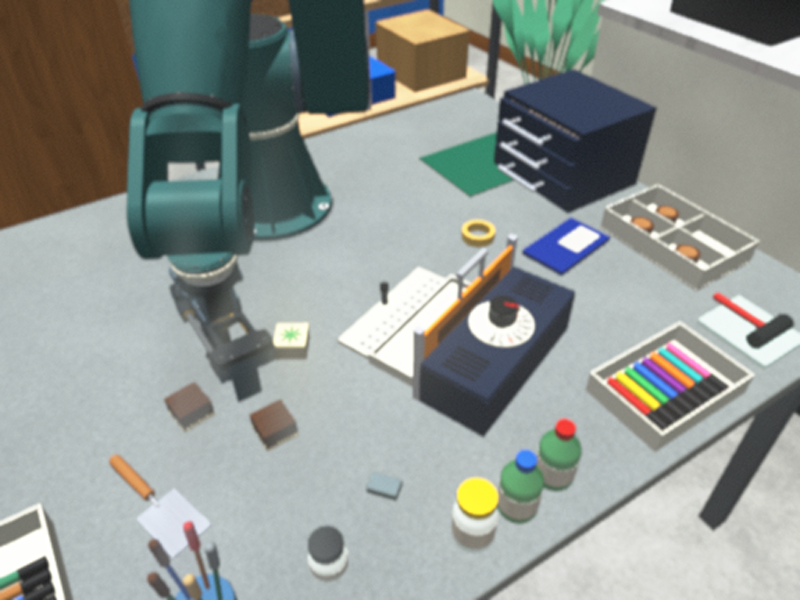

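The tray is fully out and the shutter is up. The blocks haven't moved: block 1 is at top (525,281). I'll go down and pinch it by its near end.

```bash
python3 -m creep '[0.003,0.002,0.05,-0.5,0,0,0,0.05,0,0,0,0,0.036,0,0,0,0,0,0,0,0,0,0,0,1,0,0,0,0,1,0,0,0,0,1,0,0,0,0,1,0,0,0,0,1]'; python3 - <<'E'
from h import *
plan([.607,-.305,.024],91.5)
s=snap("scene","s5",(90,180,250,300))
E
```

```text
time: 12.4
position: [0.607, -0.3017, 0.0247]
ee_rot: [[-0.03, 1.0, 0.001], [1.0, 0.03, -0.0], [-0.0, 0.001, -1.0]]
wrist_force: [-2.2, 0.3, 7.4]
width: 0.608
t 12.4 pos [ 0.607  -0.3017  0.0247] unit [-0.1627 -0.3698  0.0247] ang 91.69 j [-28.  34. 104.   0.  41. -30.] F [-2.2  0.3  7.4] w 55.3
yaw now->target (tool +): 0.19
shift in tool axes after the yaw: [-0.0033 -0.      0.0007]
s5 crop (90, 180, 250, 300) k 5.0
```

View pics/s5.png

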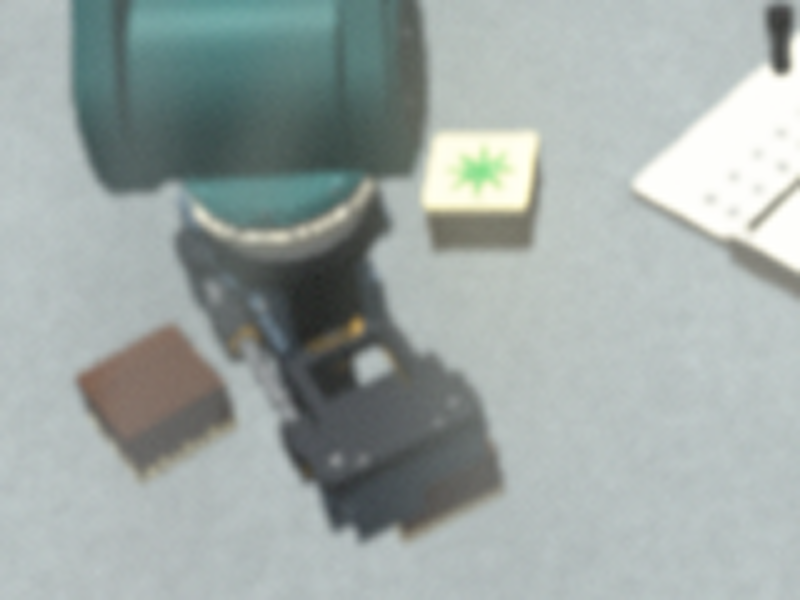

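```bash
python3 -m creep '[0,0,-0.02,0,1,0,0,-0.04,0,1,0,0,-0.04,0,1,0,0,-0.04,0,1,0,0,0,0,1]'; python3 - <<'E'
from h import *
plan(U2W(.1,-.215,.155),110.86)
s=snap("scene","s6",(90,130,290,280))
E
```

```text
time: 13.08
position: [0.6082, -0.3024, 0.1685]
ee_rot: [[-0.03, 1.0, 0.005], [1.0, 0.03, -0.003], [-0.003, 0.005, -1.0]]
wrist_force: [0.2, -0.6, -1.2]
width: 0.608
t 13.07 pos [ 0.6082 -0.3024  0.1685] unit [-0.1618 -0.3708  0.1685] ang 91.7 j [-28.  23. 103.  -0.  54. -30.] F [ 0.2 -0.6 -1.2] w 55.3
yaw now->target (tool +): -19.16
shift in tool axes after the yaw: [0.1558 0.2618 0.0135]
s6 crop (90, 130, 290, 280) k 4.0
```

View pics/s6.png

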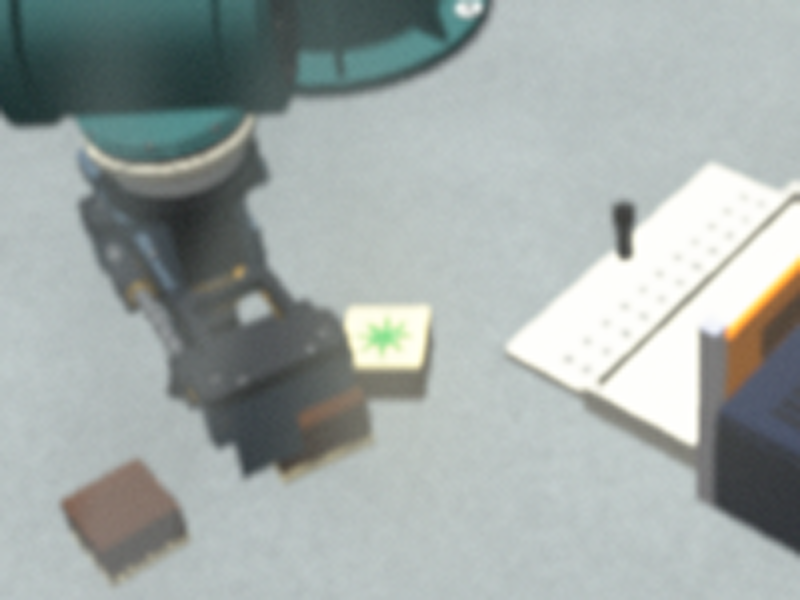

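```bash
python3 -m creep '[0,0,0,-9.6,1,0,0,0,-9.5,1,0.029,0.052,0,0,1,0.029,0.052,0,0,1,0.029,0.052,0,0,1,0.029,0.052,0,0,1,0.029,0.052,0,0,1,0,0,0,0,1]'; python3 - <<'E'
from h import *
plan(U2W(.1,-.1965,.122),110.86)
s=snap("scene","s7",(200,130,380,265))
E
```

```text
time: 14.12
position: [0.7992, -0.0701, 0.1623]
ee_rot: [[-0.358, 0.934, -0.001], [0.934, 0.358, 0.0], [0.001, -0.001, -1.0]]
wrist_force: [0.1, 0.2, -2.1]
width: 0.608
t 14.12 pos [ 0.7992 -0.0701  0.1623] unit [ 0.0994 -0.2218  0.1623] ang 110.99 j [ -7.  34.  87.   0.  59. -28.] F [ 0.1  0.2 -2.1] w 55.4
yaw now->target (tool +): 0.13
shift in tool axes after the yaw: [0.0253 0.0006 0.0403]
s7 crop (200, 130, 380, 265) k 4.444444444444445
```

View pics/s7.png

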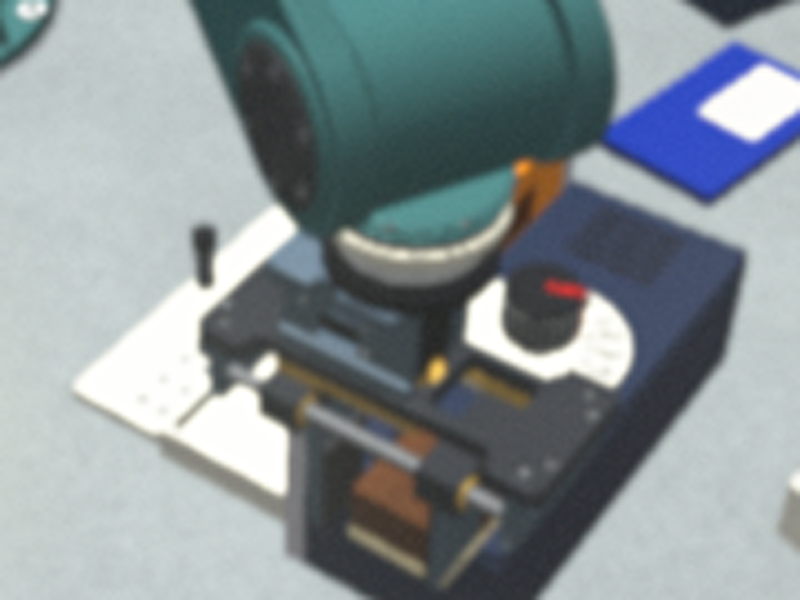

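```bash
python3 -m creep '[0.0255,0,0,0,1,0,0,0.03,0,1,0,0,0.013,0,1,-0.002,0,0.006,0,1,-0.004,0,0.008,0,1,-0.0045,0,0.008,0,1,0,0,0,0,1]'; python3 - <<'E'
from h import *
plan(U2W(.1,-.2075,.0855),110.86)
s=snap("scene","s8",(240,150,340,225))
E
```

```text
time: 15.05
position: [0.7934, -0.0603, 0.0989]
ee_rot: [[-0.355, 0.935, 0.001], [0.935, 0.355, -0.0], [-0.001, 0.001, -1.0]]
wrist_force: [1.2, -2.7, 3.3]
width: 0.608
t 15.05 pos [ 0.7934 -0.0603  0.0989] unit [ 0.0975 -0.2105  0.0989] ang 110.76 j [ -6.  37.  89.  -0.  54. -27.] F [ 1.2 -2.7  3.3] w 55.3
yaw now->target (tool +): -0.1
shift in tool axes after the yaw: [0.003  0.0025 0.0134]
s8 crop (240, 150, 340, 225) k 8.0
```

View pics/s8.png

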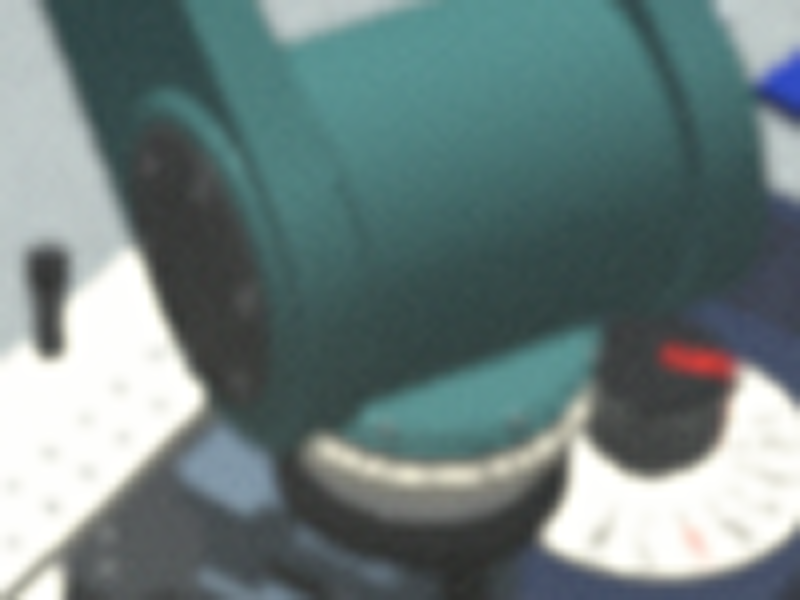

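```bash
python3 - <<'E'
from h import *
save(load("scene_last.pkl"),"s8b",(240,190,360,280))
E
```

```text
s8b crop (240, 190, 360, 280) k 6.666666666666667
```

View pics/s8b.png

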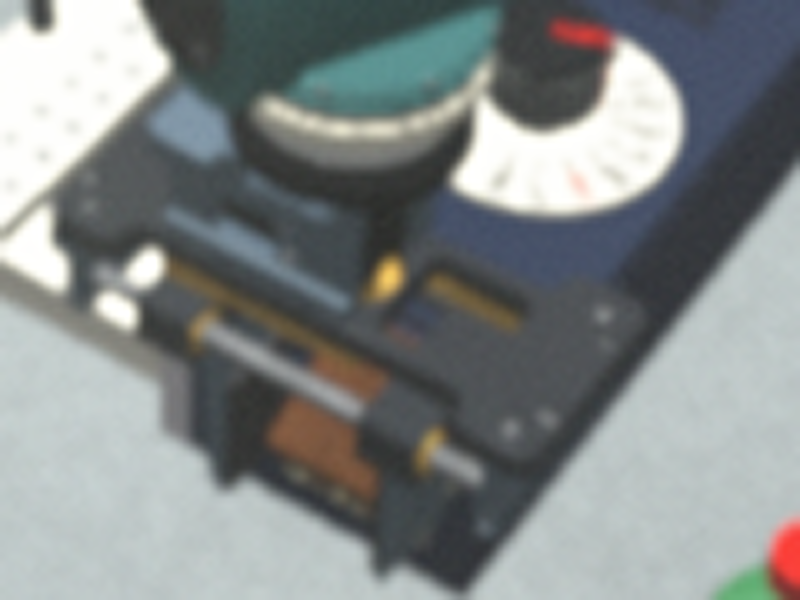

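```bash
python3 -m creep '[0.0015,0.001,0.007,0,1,0.0015,0.001,0.0065,0,1,0.001,0,0.006,0,1,0.0015,0,0.006,0,1,0.0025,0,0.0055,0,1,0.003,0,0.005,0,1,0.004,0,0.0045,0,1,0.004,0,0.0045,0,1,0,0,0,0,1]'; python3 - <<'E'
from h import *
plan(U2W(.1,-.1915,.054),110.86)
s=snap("scene","s9",(240,190,360,280))
E
```

```text
time: 16.23
position: [0.7881, -0.043, 0.0544]
ee_rot: [[-0.355, 0.935, 0.0], [0.935, 0.355, -0.002], [-0.002, -0.0, -1.0]]
wrist_force: [-1.4, -15.9, 4.5]
width: 0.614
t 16.23 pos [ 0.7881 -0.043   0.0544] unit [ 0.0987 -0.1925  0.0544] ang 110.82 j [ -5.  40.  90.  -0.  50. -25.] F [ -1.4 -15.9   4.5] w 55.9
yaw now->target (tool +): -0.04
shift in tool axes after the yaw: [0.001  0.0013 0.0004]
s9 crop (240, 190, 360, 280) k 6.666666666666667
```

View pics/s9.png

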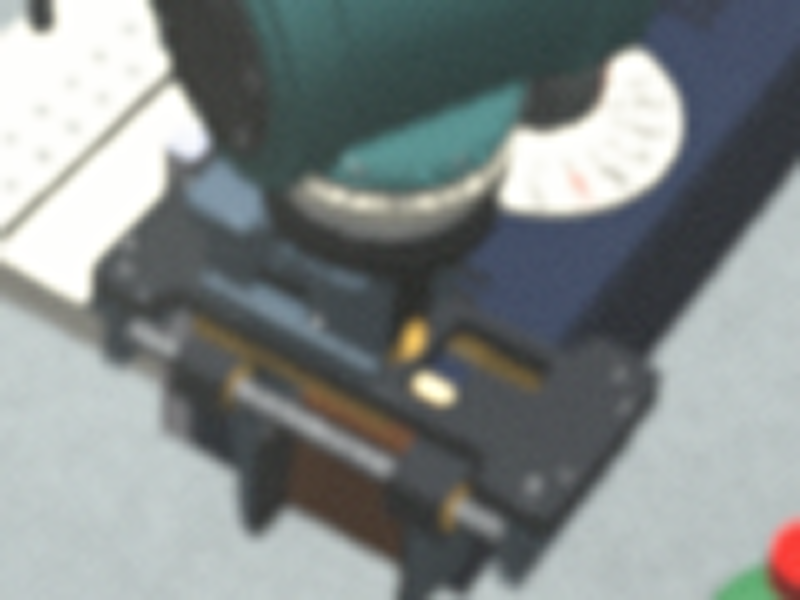

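The block has turned a full quarter: its dark back faces away from the hood and the cream face is toward the wall. I'll carry it back to its old open spot and stand it up there.

```bash
python3 -m creep '[-0.025,0,0,0,1,-0.025,0,0,0,1,-0.025,-0.052,0,0,1,-0.025,-0.052,0,0,1,-0.025,-0.052,0,0,1,-0.025,-0.052,0,0,1,-0.025,-0.052,0,0,1,0,0,0.03,0,1,0,0,0,0,1]'; python3 - <<'E'
from h import *
plan([.607,-.30,.004],110.86)
s=snap("scene","s10",(100,180,240,285))
E
```

```text
time: 17.4
position: [0.6055, -0.2978, 0.0222]
ee_rot: [[-0.354, 0.935, -0.003], [0.935, 0.354, 0.002], [0.003, -0.002, -1.0]]
wrist_force: [0.3, 0.3, -0.6]
width: 0.616
t 17.4 pos [ 0.6055 -0.2978  0.0222] unit [-0.1627 -0.3656  0.0222] ang 110.7 j [-28.  34. 105.   0.  41. -49.] F [ 0.3  0.3 -0.6] w 56.0
yaw now->target (tool +): -0.16
shift in tool axes after the yaw: [-0.0026  0.0006  0.0182]
s10 crop (100, 180, 240, 285) k 5.714285714285714
```

View pics/s10.png

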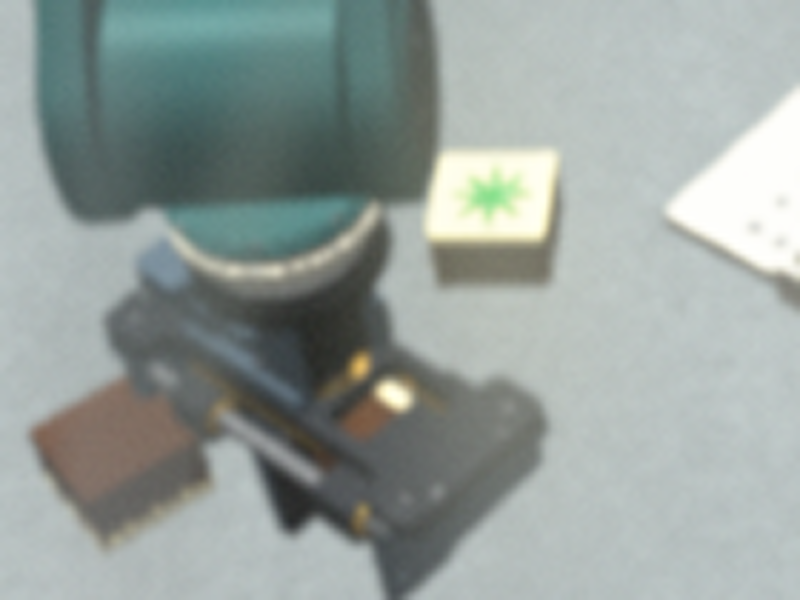

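```bash
python3 -m creep '[0,0.02,0.008,0,1,0,0.01,0.005,0,1,0,0,0.004,0,1,0,0,0,0,1]'; python3 - <<'E'
from h import *
plan([.607,-.30,.004],110.86)
E
```

```text
time: 17.95
position: [0.6348, -0.286, 0.0065]
ee_rot: [[-0.356, 0.935, -0.001], [0.935, 0.356, 0.0], [0.001, -0.001, -1.0]]
wrist_force: [0.6, 0.6, -0.3]
width: 0.61
t 17.95 pos [ 0.6348 -0.286   0.0065] unit [-0.131  -0.365   0.0065] ang 110.83 j [-26.  37. 102.  -0.  41. -47.] F [ 0.6  0.6 -0.3] w 55.5
yaw now->target (tool +): -0.03
shift in tool axes after the yaw: [-0.0032 -0.031   0.0025]
```

```bash
python3 -m creep '[0,0,0.003,0,1,0,0,0,0,1]'; python3 -m creep '[0,0,0.001,0,1,0,0,0,0,1]'
```

```text
time: 18.2
position: [0.6347, -0.2865, 0.0038]
ee_rot: [[-0.355, 0.935, -0.0], [0.935, 0.355, 0.0], [0.0, -0.0, -1.0]]
wrist_force: [1.0, 0.6, -1.3]
width: 0.614
time: 18.45
position: [0.635, -0.2865, 0.003]
ee_rot: [[-0.355, 0.935, -0.0], [0.935, 0.355, -0.0], [-0.0, -0.0, -1.0]]
wrist_force: [-0.8, -0.1, -2.0]
width: 0.612
```

```bash
python3 -m creep '[0,0,0.0015,0,1,0,0,0,0,1,0,0,0,0,0.3,0,0,0,0,0.25,0,0,0,0,0.25]'; python3 - <<'E'
from h import *
s=snap("scene","s11",(100,180,240,285))
E
```

```text
time: 19.08
position: [0.635, -0.2864, 0.0014]
ee_rot: [[-0.355, 0.935, 0.0], [0.935, 0.355, 0.0], [0.0, 0.0, -1.0]]
wrist_force: [-0.4, -0.8, 0.1]
width: 0.75
s11 crop (100, 180, 240, 285) k 5.714285714285714
```

View pics/s11.png

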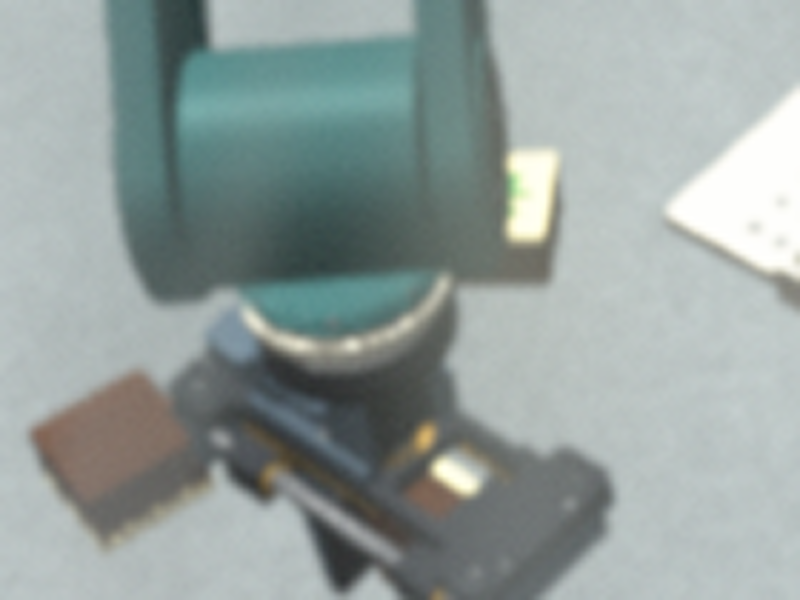

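```bash
python3 -m creep '[0,0,-0.03,0,0.25,0,0,-0.04,0,0.25,0,0,-0.05,0,0.25,-0.06,0,0,0,1,0,0,0,0,1]'; python3 - <<'E'
from h import *
plan([.635,-.286,.1])
s=snap("scene","s12",(100,180,240,285))
E
```

```text
time: 19.75
position: [0.6576, -0.3455, 0.1226]
ee_rot: [[-0.353, 0.935, 0.002], [0.935, 0.353, -0.002], [-0.002, 0.002, -1.0]]
wrist_force: [-1.5, 0.2, 0.1]
width: 0.56
t 19.75 pos [ 0.6576 -0.3455  0.1226] unit [-0.131  -0.4286  0.1226] ang 110.7 j [-30.  31.  96.  -0.  53. -50.] F [-1.5  0.2  0.1] w 51.0
yaw now->target (tool +): 0.0
shift in tool axes after the yaw: [ 0.0636 -0.0001  0.0226]
s12 crop (100, 180, 240, 285) k 5.714285714285714
```

View pics/s12.png

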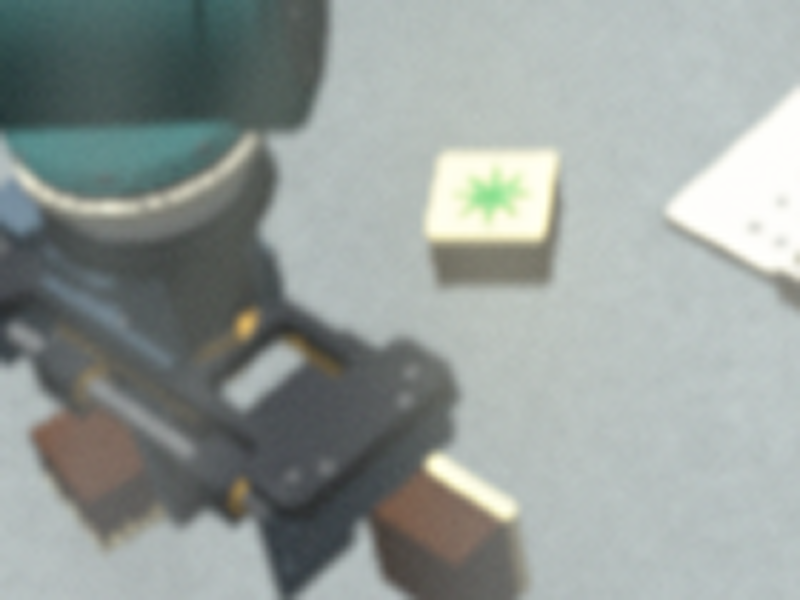

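```bash
python3 -m creep '[0.05,0,0,0,1,0.05,0,0,0,1,0.05,0,0,0,1,0,0,0.04,0,1,0,0,0.037,0,1,0,0,0,0,1]'; python3 - <<'E'
from h import *
plan(U2W(-.131,-.28,.045),110.86)
s=snap("scene","s13",(100,180,240,285))
E
```

```text
time: 20.55
position: [0.6007, -0.2007, 0.0419]
ee_rot: [[-0.356, 0.935, -0.005], [0.935, 0.356, 0.002], [0.004, -0.004, -1.0]]
wrist_force: [-0.7, -0.2, 0.8]
width: -0.001
t 20.55 pos [ 0.6007 -0.2007  0.0419] unit [-0.1326 -0.2731  0.0419] ang 110.83 j [-21.  30. 110.   0.  41. -41.] F [-0.7 -0.2  0.8] w -0.1
yaw now->target (tool +): -0.03
shift in tool axes after the yaw: [-0.0069  0.0016 -0.0031]
s13 crop (100, 180, 240, 285) k 5.714285714285714
```

View pics/s13.png

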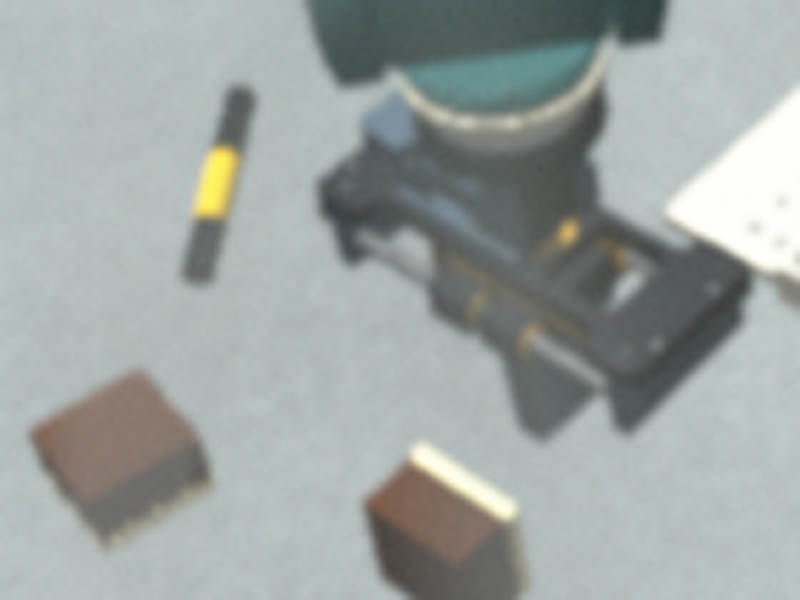

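```bash
python3 -m creep '[-0.02,0,-0.006,0,1,-0.012,0,0,0,1,-0.006,0,0,0,1,-0.006,0,0,0,1,-0.006,0,0,0,1,-0.006,0,0,0,1,-0.006,0,0,0,1,-0.006,0,0,0,1,-0.006,0,0,0,1,0,0,0,0,1]'; python3 - <<'E'
from h import *
plan(U2W(-.131,-.28,.045),110.86)
s=snap("scene","s14",(100,180,240,285))
E
```

```text
time: 21.85
position: [0.6294, -0.2719, 0.0504]
ee_rot: [[-0.355, 0.935, 0.0], [0.935, 0.355, -0.0], [-0.0, 0.0, -1.0]]
wrist_force: [-0.0, -0.1, -0.2]
width: 0.008
t 21.85 pos [ 0.6294 -0.2719  0.0504] unit [-0.131  -0.3498  0.0504] ang 110.78 j [-25.  32. 104.  -0.  44. -46.] F [-0.  -0.1 -0.2] w 0.7
yaw now->target (tool +): -0.08
shift in tool axes after the yaw: [0.0698 0.     0.0054]
s14 crop (100, 180, 240, 285) k 5.714285714285714
```

View pics/s14.png

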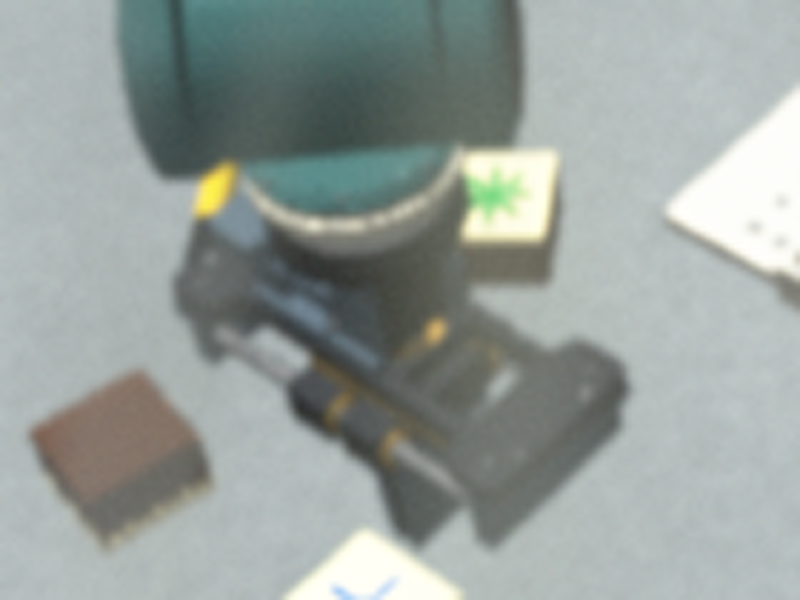

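It toppled cleanly. Block_b, with the blue star, now lies cream up at the lower part of the crop, about (370,570). I'll measure it.

```bash
cat >> h.py <<'E'
def blocks(s,z=.036,tol=.005,amin=150,box=(.38,.95,-.55,.33)):
    P=cloud(s); m=(abs(P[...,2]-z)<tol)&(s["depth"]>0)&(P[...,0]>box[0])&(P[...,0]<box[1])&(P[...,1]>box[2])&(P[...,1]<box[3])
    n,l,st,c=cv2.connectedComponentsWithStats(m.astype(np.uint8)); px=s["pixels"]
    for i in range(1,n):
        if st[i,4]>amin:
            q=P[l==i]; r=cv2.minAreaRect((q[:,:2]*1000).astype(np.float32))
            print("px",c[i].round(0),"n",st[i,4],"rect c",np.round(r[0],1),"size",np.round(r[1],1),"ang",round(r[2],1),"z",q[:,2].mean().round(4),"rgb",px[l==i].mean(0).round(),"U",W2U([r[0][0]/1000,r[0][1]/1000,0]).round(3))
E
python3 -m creep '[0,0,-0.06,0,1,0.05,0,0,0,0.3,0.03,0,0,0,0,0,0,0,0,0]'; python3 - <<'E'
from h import *
s=snap("scene","s15",(60,160,260,310)); blocks(s)
s=snap("top","t15"); blocks(s)
plan([.6,-.3,.1])
E
```

```text
time: 22.4
position: [0.6001, -0.195, 0.1105]
ee_rot: [[-0.357, 0.934, -0.001], [0.934, 0.357, 0.0], [0.001, -0.001, -1.0]]
wrist_force: [0.2, -0.6, -0.6]
width: 0.303
s15 crop (60, 160, 260, 310) k 4.0
px [310. 248.] n 251 rect c [743.2 114.1] size [328.8 125. ] ang 86.1 z 0.0359 rgb [55. 58. 62.] U [ 0.113 -0.03   0.   ]
px [120. 256.] n 402 rect c [ 498.3 -370.7] size [58.7 56. ] ang 8.4 z 0.0351 rgb [137. 122. 112.] U [-0.289 -0.395  0.   ]
px [163. 287.] n 502 rect c [ 646.7 -314. ] size [58.8 57.9] ang 21.4 z 0.0353 rgb [245. 247. 239.] U [-0.13  -0.395  0.   ]
t15 crop None k 1.5625
px [371. 211.] n 214 rect c [ 497.6 -377.7] size [55.1 44.4] ang 8.7 z 0.0362 rgb [106.  83.  71.] U [-0.292 -0.402  0.   ]
t 22.5 pos [ 0.6012 -0.1967  0.1106] unit [-0.1306 -0.2696  0.1106] ang 110.83 j [-20.  24. 110.  -0.  47. -41.] F [-0.3 -0.4 -0.3] w 35.5
yaw now->target (tool +): 0.0
shift in tool axes after the yaw: [-0.0961 -0.0379  0.0106]
```

View pics/s15.png

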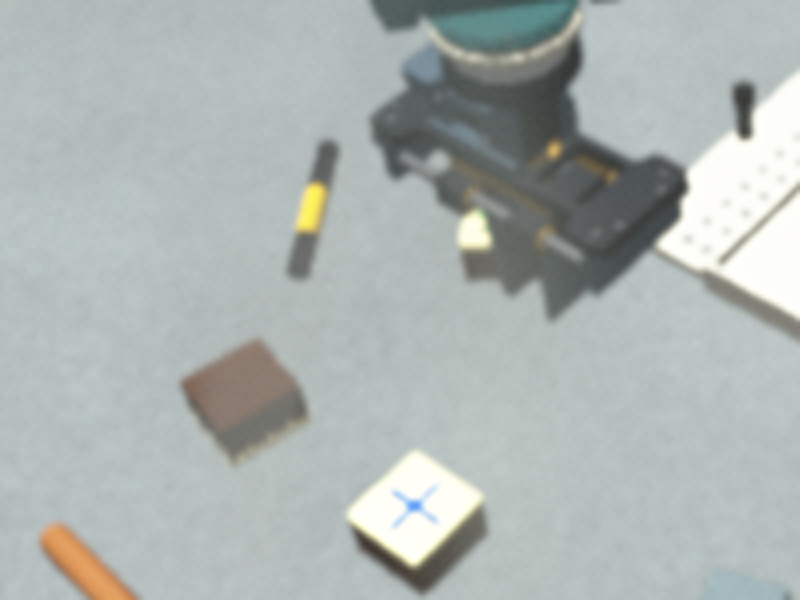

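```bash
python3 -m creep '[0,0,-0.03,10,0,0,0,0,10,0,0,0,0,10,0,0,0,0,10,0,0,0,0,10,0,0,0,0,10,0,0,0,0,10,0,0,0,0,10,0,0,0,0,10,0,0,0.06,0,0,0,0,0.06,0,0,0,0,0,0,0,0]'; python3 - <<'E'
from h import *
plan(U2W(-.131,-.394,.018),20.86)
E
```

```text
time: 24.0
position: [0.6447, -0.3133, 0.1403]
ee_rot: [[0.936, 0.352, 0.001], [0.352, -0.936, -0.001], [0.001, 0.001, -1.0]]
wrist_force: [0.3, -0.1, -0.2]
width: 0.998
t 24.0 pos [ 0.6447 -0.3133  0.1403] unit [-0.1315 -0.394   0.1403] ang 20.6 j [-28.  28.  99.  -0.  53.  42.] F [ 0.3 -0.1 -0.2] w 90.8
yaw now->target (tool +): -0.26
shift in tool axes after the yaw: [0.0005 0.     0.1223]
```

```bash
python3 -m creep '[0,0,0.05,-0.3,0,0,0,0.05,0,0,0,0,0.022,0,0,0,0,0,0,0,0,0,0,0,1,0,0,0,0,1,0,0,0,0,1,0,0,0,0,1,0,0,-0.03,0,1,0,0,-0.05,0,1,0,0,-0.03,0,1,0,0,0,0,1]'; python3 - <<'E'
from h import *
plan(U2W(-.073,-.083,.13),20.86)
s=snap("scene","s16",(60,130,310,315)); blocks(s)
E
```

```text
time: 25.5
position: [0.6447, -0.3094, 0.131]
ee_rot: [[0.933, 0.36, 0.003], [0.36, -0.933, -0.002], [0.003, 0.003, -1.0]]
wrist_force: [0.7, 0.2, -1.2]
width: 0.613
t 25.5 pos [ 0.6447 -0.3094  0.131 ] unit [-0.1301 -0.3904  0.131 ] ang 21.1 j [-28.  28.  99.   0.  52.  41.] F [ 0.7  0.2 -1.2] w 55.8
yaw now->target (tool +): 0.24
shift in tool axes after the yaw: [ 0.0571 -0.3074  0.001 ]
s16 crop (60, 130, 310, 315) k 3.2
px [310. 249.] n 236 rect c [681.3 118.5] size [138.4 302. ] ang 21.0 z 0.0357 rgb [55. 58. 62.] U [ 0.056 -0.004  0.   ]
px [114. 260.] n 155 rect c [ 501.  -385.8] size [57.  25.4] ang 10.0 z 0.0348 rgb [128. 112. 101.] U [-0.292 -0.411  0.   ]
```

View pics/s16.png

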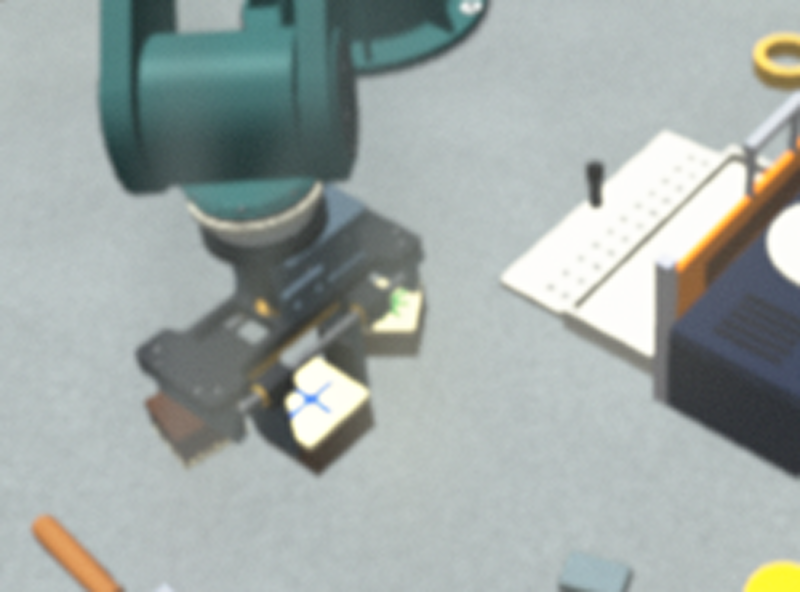

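```bash
python3 -m creep '[0.0095,-0.0512,0,0.2,1,0.0095,-0.0512,0,0,1,0.0095,-0.0512,0,0,1,0.0095,-0.0512,0,0,1,0.0095,-0.0512,0,0,1,0.0095,-0.0512,0,0,1,0,0,0,0,1]'; python3 - <<'E'
from h import *
plan(U2W(-.073,-.083,.0315),20.86)
s=snap("scene","s17",(190,110,350,230))
E
```

```text
time: 26.42
position: [0.5852, 0.0012, 0.1267]
ee_rot: [[0.933, 0.36, -0.003], [0.36, -0.933, 0.0], [-0.003, -0.001, -1.0]]
wrist_force: [-0.4, 0.6, -1.6]
width: 0.607
t 26.43 pos [0.5852 0.0012 0.1267] unit [-0.0752 -0.079   0.1267] ang 21.08 j [ -2.  19. 115.   0.  47.  67.] F [-0.4  0.6 -1.6] w 55.3
yaw now->target (tool +): 0.22
shift in tool axes after the yaw: [0.0022 0.004  0.0952]
s17 crop (190, 110, 350, 230) k 5.0
```

View pics/s17.png

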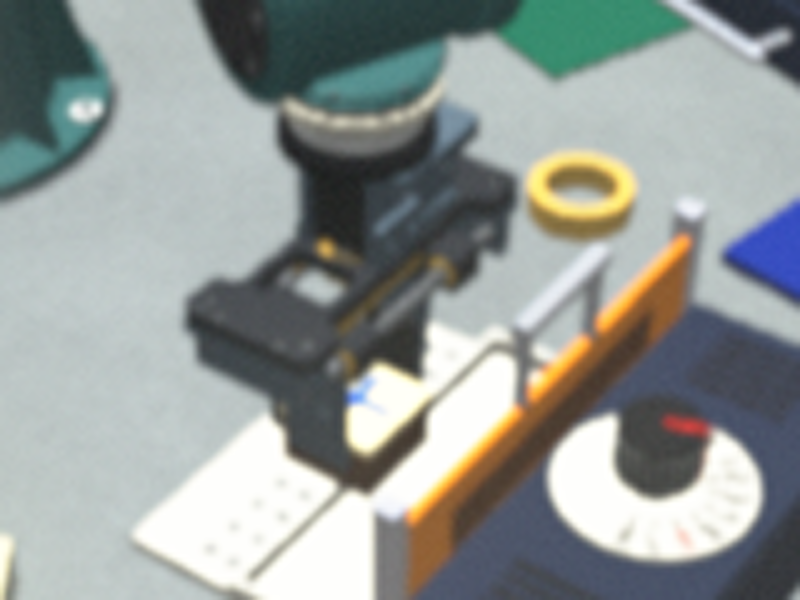

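```bash
python3 -m creep '[0.002,0.004,0.04,0.2,1,0,0,0.035,0,1,0,0,0.015,0,1,0,0,0.004,0,1,0,0,0,0,1]'; python3 - <<'E'
from h import *
plan(U2W(-.073,-.083,.0315),20.86)
E
```

```text
time: 27.1
position: [0.5908, -0.0049, 0.035]
ee_rot: [[0.936, 0.353, 0.001], [0.353, -0.936, -0.0], [0.001, 0.0, -1.0]]
wrist_force: [0.1, 0.3, -1.6]
width: 0.614
t 27.1 pos [ 0.5908 -0.0049  0.035 ] unit [-0.0721 -0.0866  0.035 ] ang 20.68 j [ -3.  27. 115.  -0.  38.  67.] F [ 0.1  0.3 -1.6] w 55.9
yaw now->target (tool +): -0.18
shift in tool axes after the yaw: [-0.0009 -0.0036  0.0035]
```

```bash
python3 -m creep '[0,-0.003,0.003,0,1,0,0,0,0,1,0,0,0,0,0.3,0,0,0,0,0.25,0,0,-0.01,0,0.25,0,0,-0.06,0,0.25,0,0,-0.05,0,0.25]'; python3 - <<'E'
from h import *
plan([.497,-.372,.15])
E
```

```text
time: 27.98
position: [0.5893, -0.0018, 0.1538]
ee_rot: [[0.935, 0.353, 0.0], [0.353, -0.935, 0.0], [0.0, 0.0, -1.0]]
wrist_force: [0.5, 0.9, -0.2]
width: 0.75
t 27.98 pos [ 0.5893 -0.0018  0.1538] unit [-0.0723 -0.0832  0.1538] ang 20.69 j [ -2.  17. 114.   0.  49.  67.] F [ 0.5  0.9 -0.2] w 68.2
yaw now->target (tool +): 0.0
shift in tool axes after the yaw: [-0.2172  0.3137  0.0038]
```

```bash
python3 -m creep '[-0.03,0,0,-9.8,0,0,0,0,-9.8,0,0,0,0,-9.8,0,0,0,0,-9.8,0,0,0,0,-9.8,0,0,0,0,-9.8,0,0,0,0,-9.8,0,0,0,0,-9.8,0]';  python3 - <<'E'
from h import *
plan([.502,-.403,.15],99)
E
```

```text
time: 28.98
position: [0.5613, -0.0124, 0.1521]
ee_rot: [[-0.164, 0.987, 0.001], [0.987, 0.164, -0.0], [-0.0, 0.001, -1.0]]
wrist_force: [-0.8, -0.7, 0.2]
width: 0.997
t 28.98 pos [ 0.5613 -0.0124  0.1521] unit [-0.1023 -0.0831  0.1521] ang 99.42 j [ -4.  14. 117.  -0.  48. -13.] F [-0.8 -0.7  0.2] w 90.7
yaw now->target (tool +): 0.42
shift in tool axes after the yaw: [-0.3765 -0.1196  0.0021]
```

```bash
python3 -m creep '[-0.0538,-0.0171,0,0.4,0,-0.0538,-0.0171,0,0,0,-0.0538,-0.0171,0,0,0,-0.0538,-0.0171,0,0,0,-0.0538,-0.0171,0,0,0,-0.0538,-0.0171,0,0,0,-0.0538,-0.0171,0,0,0,0,0,0,0,0]';  python3 - <<'E'
from h import *
plan([.502,-.403,.024],99)
s=snap("top","t18"); blocks(s); blocks(s,.048)
s=snap("scene","s18",(60,130,310,315)); blocks(s); blocks(s,.048,.004)
E
```

```text
time: 29.98
position: [0.4996, -0.4061, 0.1522]
ee_rot: [[-0.148, 0.989, 0.001], [0.989, 0.148, -0.001], [-0.001, 0.001, -1.0]]
wrist_force: [0.4, 1.2, 0.5]
width: 0.997
t 29.98 pos [ 0.4996 -0.4061  0.1522] unit [-0.3002 -0.4291  0.1522] ang 98.51 j [-41.  21. 108.  -0.  51. -50.] F [0.4 1.2 0.5] w 90.7
yaw now->target (tool +): -0.49
shift in tool axes after the yaw: [0.0027 0.0029 0.1282]
t18 crop None k 1.5625
px [369. 212.] n 286 rect c [ 496.9 -371.7] size [56. 57.] ang 8.5 z 0.0362 rgb [103.  82.  71.] U [-0.29  -0.396  0.   ]
px [316. 217.] n 279 rect c [ 483.3 -197.1] size [55.8 55.6] ang 56.4 z 0.0362 rgb [221. 235. 213.] U [-0.241 -0.228  0.   ]
px [257. 186.] n 282 rect c [588.6  -3.7] size [56.7 55.5] ang 20.1 z 0.0478 rgb [231. 234. 227.] U [-0.074 -0.085  0.   ]
s18 crop (60, 130, 310, 315) k 3.2
px [309. 249.] n 229 rect c [742.5 115.2] size [331.2 125.9] ang 86.3 z 0.0358 rgb [54. 56. 60.] U [ 0.112 -0.028  0.   ]
px [180. 225.] n 329 rect c [ 484.7 -195.8] size [56.4 58.6] ang 56.9 z 0.0353 rgb [236. 244. 213.] U [-0.239 -0.227  0.   ]
px [119. 256.] n 399 rect c [ 497.7 -370.6] size [59.9 56.4] ang 9.3 z 0.0351 rgb [131. 115. 105.] U [-0.289 -0.395  0.   ]
px [257. 218.] n 208 rect c [589.  -3.] size [55.4 59.9] ang 22.6 z 0.0476 rgb [244. 245. 234.] U [-0.073 -0.084  0.   ]
```

View pics/t18.png

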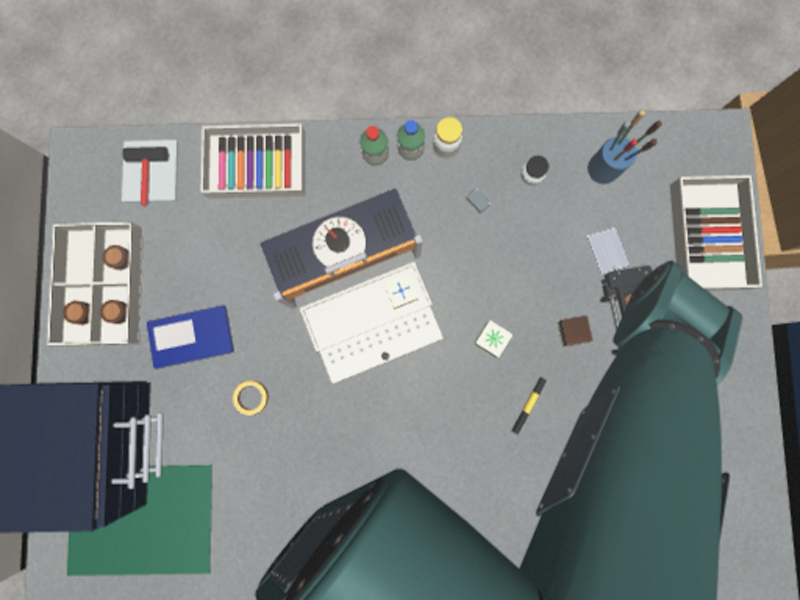

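View pics/s18.png

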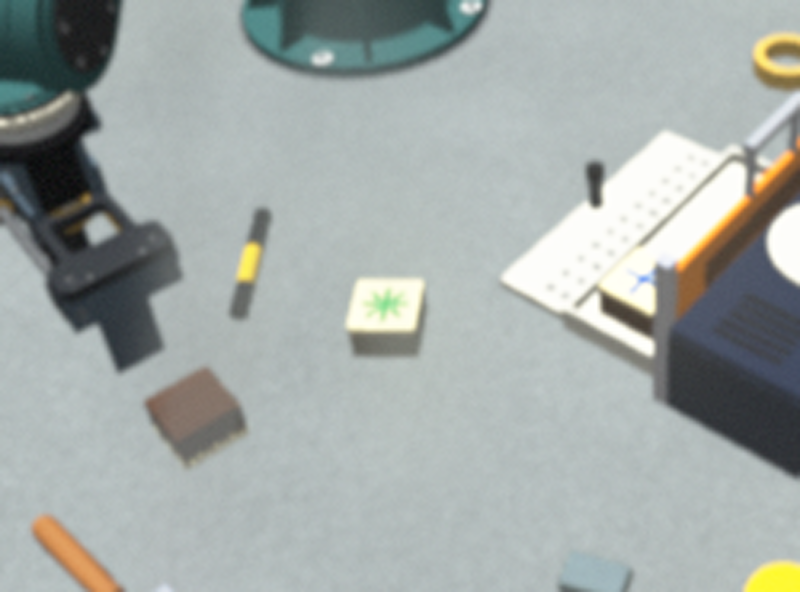

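Block_b is in the tray at U(-0.074,-0.085), with its top at 48 mm. Block_c was knocked aside to about (0.484,-0.197), seen at top (493,338). Next I'll pinch block_a, which is at top (576,330).

```bash
python3 -m creep '[0.003,0.003,0.05,-0.5,0,0,0,0.05,0,0,0,0,0.028,0,0,0,0,0,0,0,0,0,0,0,1,0,0,0,0,1,0,0,0,0,1,0,0,0,0,1,0,0,-0.02,0,1,0,0,-0.06,0,1,0,0,-0.06,0,1,0,0,0,0,1]'; python3 - <<'E'
from h import *
plan(U2W(.1,-.225,.165),110.86)
s=snap("scene","s19",(60,130,310,315))
E
```

```text
time: 31.58
position: [0.5049, -0.4012, 0.1697]
ee_rot: [[-0.16, 0.987, 0.006], [0.987, 0.16, -0.006], [-0.006, 0.006, -1.0]]
wrist_force: [-0.2, 0.9, -1.2]
width: 0.611
t 31.57 pos [ 0.5049 -0.4012  0.1697] unit [-0.2935 -0.4264  0.1697] ang 99.19 j [-41.  20. 107.   0.  52. -50.] F [-0.2  0.9 -1.2] w 55.6
yaw now->target (tool +): -11.67
shift in tool axes after the yaw: [0.2014 0.3935 0.0047]
s19 crop (60, 130, 310, 315) k 3.2
```

View pics/s19.png

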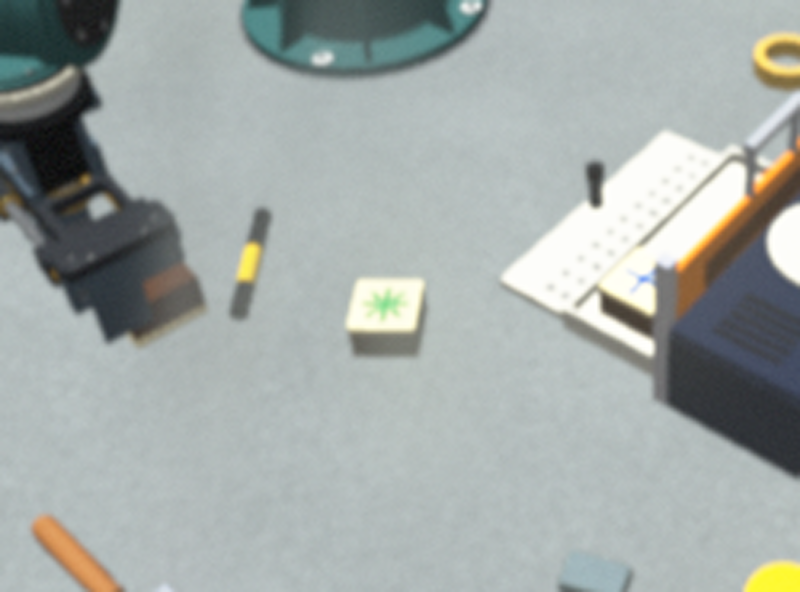

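```bash
python3 -m creep '[0,0,0,-6,1,0,0,0,-5.7,1,0.025,0.0492,0,0,1,0.025,0.0492,0,0,1,0.025,0.0492,0,0,1,0.025,0.0492,0,0,1,0.025,0.0492,0,0,1,0.025,0.0492,0,0,1,0.025,0.0492,0,0,1,0.025,0.0492,0,0,1,0,0,0,0,1]'; python3 - <<'E'
from h import *
plan(U2W(.1,-.1965,.122),110.86)
s=snap("scene","s20",(200,130,380,265))
E
```

```text
time: 33.0
position: [0.8, -0.069, 0.1615]
ee_rot: [[-0.359, 0.933, -0.002], [0.933, 0.359, 0.001], [0.001, -0.001, -1.0]]
wrist_force: [-1.5, -0.8, -1.7]
width: 0.614
t 33.0 pos [ 0.8    -0.069   0.1615] unit [ 0.1006 -0.221   0.1615] ang 111.07 j [ -7.  34.  87.   0.  59. -28.] F [-1.5 -0.8 -1.7] w 55.9
yaw now->target (tool +): 0.21
shift in tool axes after the yaw: [ 0.0245 -0.0006  0.0395]
s20 crop (200, 130, 380, 265) k 4.444444444444445
```

View pics/s20.png

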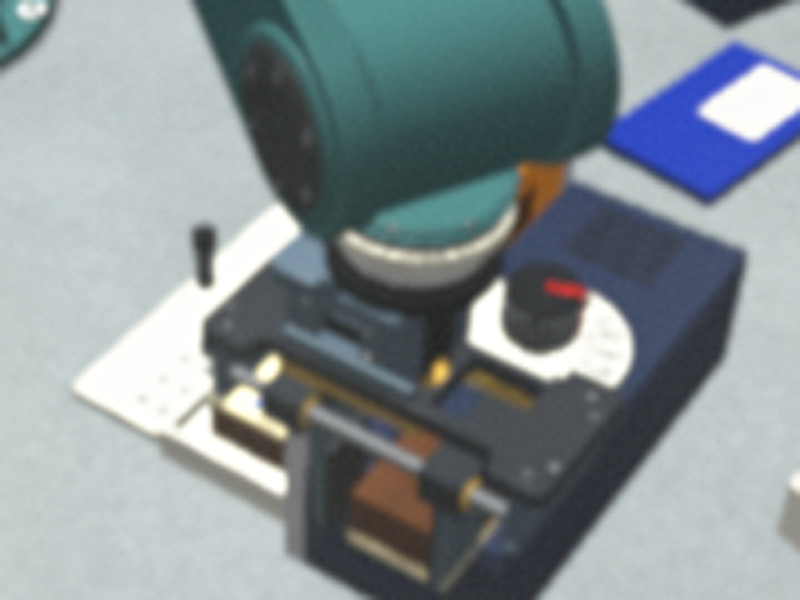

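Same setup as the first time, so I'll repeat the same rolling path.

```bash
python3 -m creep '[0.0247,0,0,0.2,1,0,0,0.03,0,1,0,0,0.012,0,1,-0.002,0,0.006,0,1,-0.004,0,0.008,0,1,-0.0045,0,0.008,0,1,0,0,0,0,1]'; python3 - <<'E'
from h import *
plan(U2W(.1,-.2075,.0855),110.86)
E
```

```text
time: 33.92
position: [0.7946, -0.0596, 0.0994]
ee_rot: [[-0.353, 0.936, 0.001], [0.936, 0.353, -0.0], [-0.001, 0.001, -1.0]]
wrist_force: [1.6, -2.9, 2.5]
width: 0.61
t 33.92 pos [ 0.7946 -0.0596  0.0994] unit [ 0.0989 -0.2103  0.0994] ang 110.66 j [ -6.  37.  89.  -0.  54. -27.] F [ 1.6 -2.9  2.5] w 55.5
yaw now->target (tool +): -0.2
shift in tool axes after the yaw: [0.0028 0.0011 0.0139]
```

```bash
python3 -m creep '[0.0015,0.0005,0.007,-0.2,1,0.0015,0.0005,0.0065,0,1,0.001,0,0.006,0,1,0.0015,0,0.006,0,1,0.0025,0,0.0055,0,1,0.003,0,0.005,0,1,0.004,0,0.0045,0,1,0.004,0,0.0045,0,1,0,0,0,0,1]'; python3 - <<'E'
from h import *
plan(U2W(.1,-.1915,.054),110.86)
s=snap("scene","s21",(240,190,360,280))
E
```

```text
time: 35.05
position: [0.7886, -0.0428, 0.055]
ee_rot: [[-0.357, 0.934, 0.001], [0.934, 0.357, -0.002], [-0.003, 0.0, -1.0]]
wrist_force: [-0.3, -15.1, 2.8]
width: 0.613
t 35.05 pos [ 0.7886 -0.0428  0.055 ] unit [ 0.0992 -0.1924  0.055 ] ang 110.92 j [ -5.  40.  90.  -0.  50. -26.] F [ -0.3 -15.1   2.8] w 55.8
yaw now->target (tool +): 0.06
shift in tool axes after the yaw: [0.0009 0.0008 0.001 ]
s21 crop (240, 190, 360, 280) k 6.666666666666667
```

View pics/s21.png

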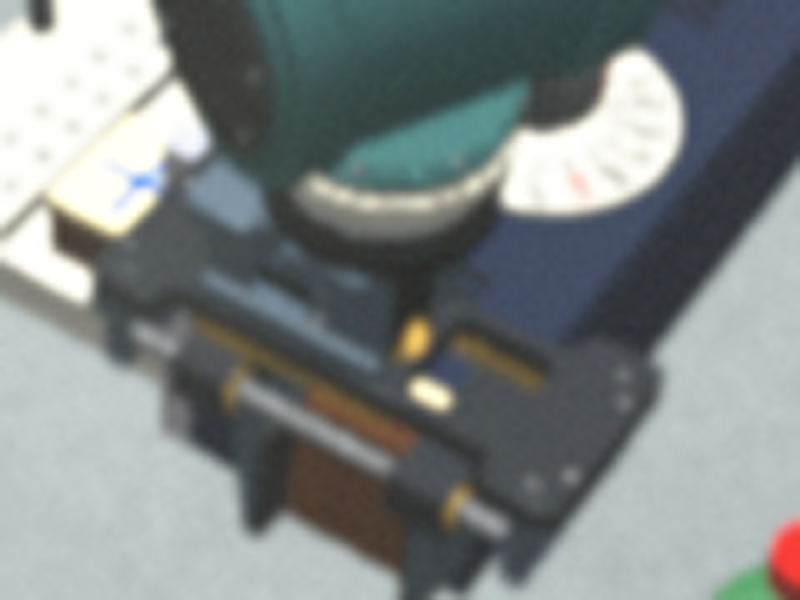

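```bash
python3 -m creep '[-0.025,0,0,0,1,-0.025,0,0,0,1,-0.025,-0.046,0,0,1,-0.025,-0.046,0,0,1,-0.025,-0.046,0,0,1,-0.025,-0.046,0,0,1,-0.025,-0.046,0,0,1,0,0,0.03,0,1,0,0,0.014,0,1,0,0,0.006,0,1,0,0,0,0,1]'; python3 - <<'E'
from h import *
plan(U2W(-.131,-.365,.002),110.86)
E
```

```text
time: 36.48
position: [0.6364, -0.2867, 0.0047]
ee_rot: [[-0.357, 0.934, 0.0], [0.934, 0.357, -0.0], [-0.0, 0.0, -1.0]]
wrist_force: [0.0, -0.7, -0.9]
width: 0.613
t 36.48 pos [ 0.6364 -0.2867  0.0047] unit [-0.1298 -0.3661  0.0047] ang 110.93 j [-26.  37. 102.  -0.  41. -47.] F [ 0.  -0.7 -0.9] w 55.8
yaw now->target (tool +): 0.07
shift in tool axes after the yaw: [ 0.0011 -0.0012  0.0027]
```

```bash
python3 -m creep '[0,0,0.003,0,1,0,0,0,0,1,0,0,0,0,0.3,0,0,0,0,0.25,0,0,0,0,0.25,0,0,-0.03,0,0.25,0,0,-0.05,0,0.25,0,0,-0.05,0,0.25,-0.06,0,0,0,1,0,0,0,0,1]'; python3 - <<'E'
from h import *
plan(U2W(-.131,-.275,.048),110.86)
s=snap("scene","s22",(100,180,240,285))
E
```

```text
time: 37.72
position: [0.6584, -0.3452, 0.1325]
ee_rot: [[-0.355, 0.935, 0.002], [0.935, 0.355, -0.002], [-0.002, 0.002, -1.0]]
wrist_force: [-0.7, 0.4, -0.8]
width: 0.563
t 37.73 pos [ 0.6584 -0.3452  0.1325] unit [-0.1301 -0.4287  0.1325] ang 110.81 j [-29.  31.  96.  -0.  54. -50.] F [-0.7  0.4 -0.8] w 51.3
yaw now->target (tool +): -0.05
shift in tool axes after the yaw: [ 0.1537 -0.0009  0.0845]
s22 crop (100, 180, 240, 285) k 5.714285714285714
```

View pics/s22.png

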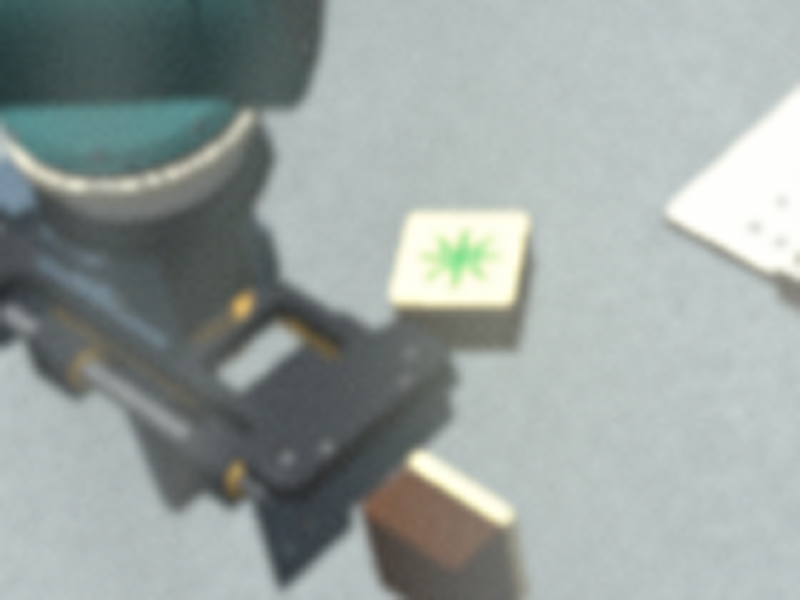

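Block_a stands with its cream face away, at crop (465,480). I'll push it over as before.

```bash
python3 -m creep '[0.051,0,0,0,1,0.051,0,0,0,1,0.051,0,0,0,1,0,0,0.042,0,1,0,0,0.042,0,1,-0.02,0,0,0,1,-0.012,0,0,0,1,-0.006,0,0,0,1,-0.006,0,0,0,1,-0.006,0,0,0,1,-0.006,0,0,0,1,-0.006,0,0,0,1]'; python3 -m creep '[-0.006,0,0,0,1,-0.006,0,0,0,1,-0.005,0,0,0,1,0,0,-0.06,0,1,0.05,0,-0.03,0,0,0.03,0,0,0,0,0,0,0,0,0]'; python3 - <<'E'
from h import *
plan(U2W(-.131,-.394,.048),110.86)
s=snap("scene","s23",(60,160,260,310)); blocks(s)
s=snap("top"); blocks(s)
E
```

```text
time: 39.28
position: [0.6248, -0.2577, 0.0475]
ee_rot: [[-0.357, 0.934, 0.0], [0.934, 0.357, -0.0], [-0.0, 0.0, -1.0]]
wrist_force: [-0.2, 0.7, 0.5]
width: 0.006
time: 40.15
position: [0.6017, -0.1972, 0.1378]
ee_rot: [[-0.358, 0.934, 0.0], [0.934, 0.358, 0.0], [0.0, 0.0, -1.0]]
wrist_force: [1.2, 0.4, -0.0]
width: 0.298
t 40.15 pos [ 0.6017 -0.1972  0.1378] unit [-0.1304 -0.2702  0.1378] ang 110.98 j [-20.  21. 109.   0.  49. -41.] F [ 1.2  0.4 -0. ] w 27.2
yaw now->target (tool +): 0.12
shift in tool axes after the yaw: [-0.1238 -0.0006  0.0898]
s23 crop (60, 160, 260, 310) k 4.0
px [311. 248.] n 233 rect c [742.9 115.5] size [329.2 127.4] ang 86.1 z 0.0358 rgb [54. 57. 61.] U [ 0.113 -0.028  0.   ]
px [178. 227.] n 253 rect c [ 485.5 -196.5] size [56.5 57.7] ang 55.9 z 0.0354 rgb [232. 241. 206.] U [-0.239 -0.228  0.   ]
px [163. 288.] n 509 rect c [ 648.9 -316.4] size [59.1 57.8] ang 20.7 z 0.0353 rgb [251. 241. 221.] U [-0.129 -0.398  0.   ]
```

View pics/s23.png

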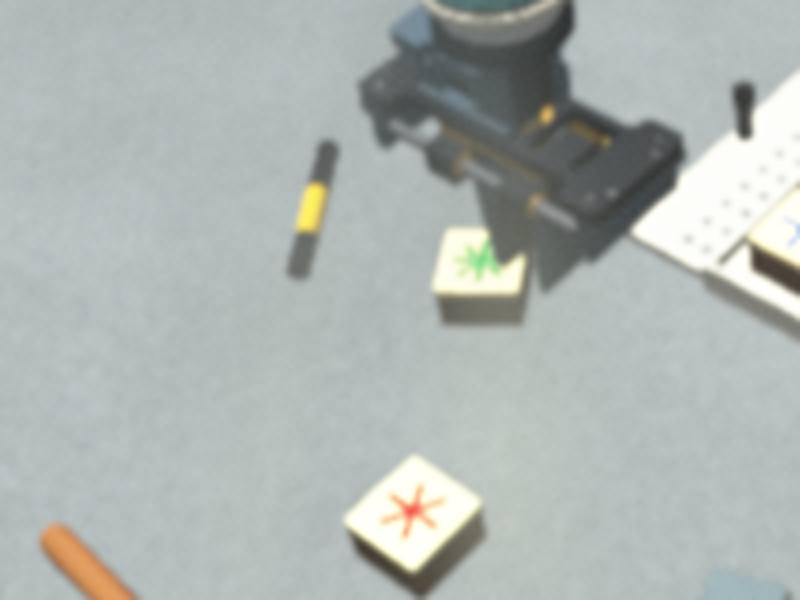

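Block_a is cream up at crop (413,512). I'll pick it up with the jaws along the unit's y.

```bash
python3 -m creep '[0,0,0,10,0,0,0,0,10,0,0,0,0,10,0,0,0,0,10,0,0,0,0,10,0,0,0,0,10,0,0,0,0,10,0,0,0,0,10,0,0,0,0,10,0,0,0.062,0,0,0,0,0.061,0,0,0,0,0,0,0,0]'; python3 - <<'E'
from h import *
plan(U2W(-.130,-.394,.018),20.86)
E
```

```text
time: 41.75
position: [0.6471, -0.3181, 0.1369]
ee_rot: [[0.935, 0.353, 0.001], [0.353, -0.935, -0.001], [0.001, 0.001, -1.0]]
wrist_force: [-0.3, 0.7, 0.1]
width: 1.0
t 41.75 pos [ 0.6471 -0.3181  0.1369] unit [-0.131  -0.3993  0.1369] ang 20.7 j [-28.  29.  98.  -0.  53.  41.] F [-0.3  0.7  0.1] w 91.0
yaw now->target (tool +): -0.16
shift in tool axes after the yaw: [ 0.001  -0.0053  0.1189]
```

```bash
python3 -m creep '[0.001,-0.005,0.05,0,0,0,0,0.05,0,0,0,0,0.019,0,0,0,0,0,0,0,0,0,0,0,1,0,0,0,0,1,0,0,0,0,1,0,0,0,0,1,0,0,-0.03,0,1,0,0,-0.05,0,1,0,0,-0.03,0,1,0,0,0,0,1]'; python3 - <<'E'
from h import *
plan(U2W(-.073,0,.13),20.86)
s=snap("scene","s24",(60,130,310,315)); blocks(s)
E
```

```text
time: 43.25
position: [0.6463, -0.3088, 0.1309]
ee_rot: [[0.934, 0.357, 0.003], [0.357, -0.934, -0.002], [0.002, 0.003, -1.0]]
wrist_force: [-0.2, -0.3, -2.1]
width: 0.616
t 43.25 pos [ 0.6463 -0.3088  0.1309] unit [-0.1285 -0.3904  0.1309] ang 20.9 j [-27.  29.  99.   0.  52.  42.] F [-0.2 -0.3 -2.1] w 56.0
yaw now->target (tool +): 0.04
shift in tool axes after the yaw: [ 0.0555 -0.3904  0.0009]
s24 crop (60, 130, 310, 315) k 3.2
```

View pics/s24.png

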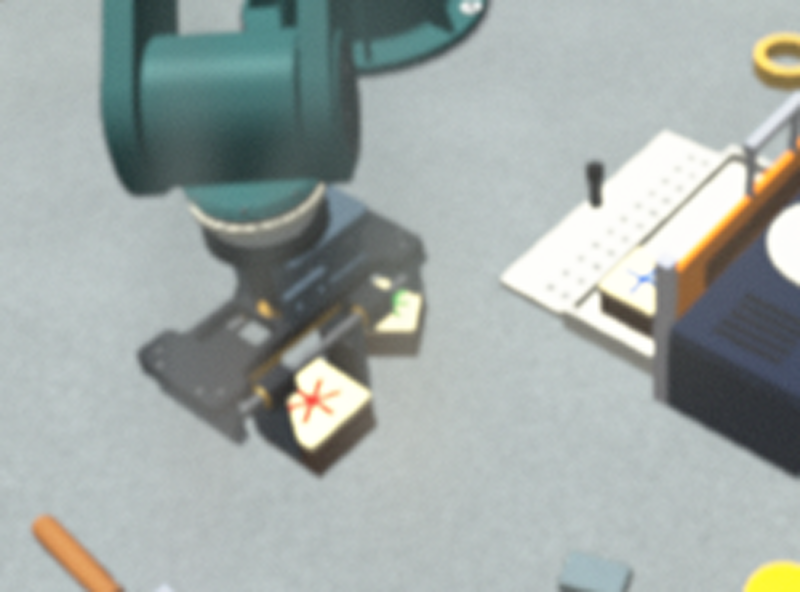

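```bash
python3 -m creep '[0.008,-0.056,0,0,1,0.008,-0.056,0,0,1,0.008,-0.056,0,0,1,0.008,-0.056,0,0,1,0.008,-0.056,0,0,1,0.008,-0.056,0,0,1,0.008,-0.056,0,0,1,0,0,0,0,1]'; python3 - <<'E'
from h import *
plan(U2W(-.073,.002,.0315),20.86)
s=snap("scene","s25",(190,110,350,230))
E
```

```text
time: 44.3
position: [0.5556, 0.0806, 0.1267]
ee_rot: [[0.933, 0.36, -0.003], [0.36, -0.933, -0.0], [-0.003, -0.001, -1.0]]
wrist_force: [0.0, 0.5, -2.4]
width: 0.612
t 44.3 pos [0.5556 0.0806 0.1267] unit [-0.0746  0.0058  0.1267] ang 21.11 j [  6.  17. 118.   0.  46.  75.] F [ 0.   0.5 -2.4] w 55.7
yaw now->target (tool +): 0.25
shift in tool axes after the yaw: [0.0016 0.0038 0.0952]
s25 crop (190, 110, 350, 230) k 5.0
```

View pics/s25.png

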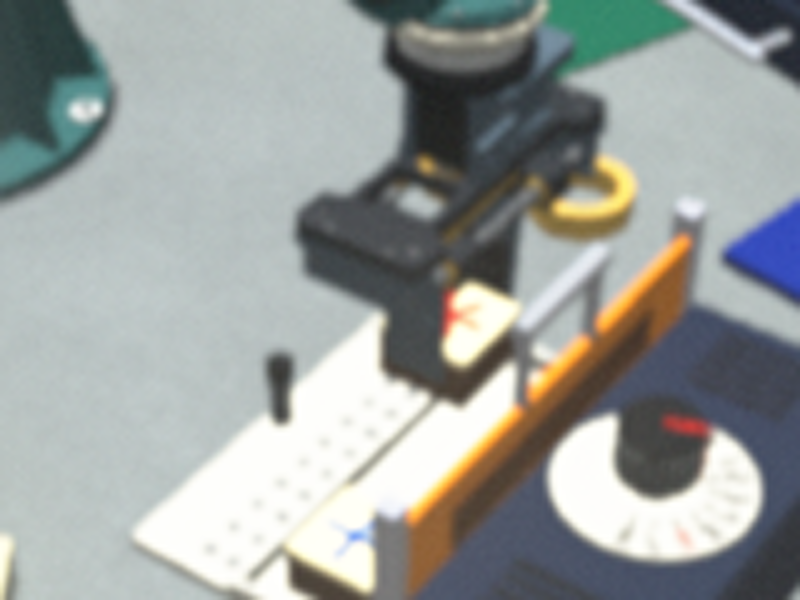

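```bash
python3 -m creep '[0.002,0.001,0.04,0.2,1,0,0,0.035,0,1,0,0,0.015,0,1,0,0,0.006,0,1,0,0,0,0,1]'; python3 - <<'E'
from h import *
plan(U2W(-.073,.002,.0315),20.86)
E
```

```text
time: 44.98
position: [0.5604, 0.0773, 0.0329]
ee_rot: [[0.936, 0.353, 0.0], [0.353, -0.936, 0.0], [0.0, 0.0, -1.0]]
wrist_force: [0.3, 0.2, -1.1]
width: 0.609
t 44.98 pos [0.5604 0.0773 0.0329] unit [-0.0712  0.001   0.0329] ang 20.67 j [  5.  26. 118.  -0.  36.  75.] F [ 0.3  0.2 -1.1] w 55.4
yaw now->target (tool +): -0.19
shift in tool axes after the yaw: [-0.0018 -0.001   0.0014]
```

```bash
python3 -m creep '[0,0,0.001,0,1,0,0,0,0,0.3,0,0,0,0,0.25,0,0,-0.01,0,0.25,0,0,-0.06,0,0.25,0,0,-0.05,0,0.25,0,0,0,-9,0,0,0,0,-9,0,0,0,0,-9,0,0,0,0,-9,0,0,0,0,0,0]'; python3 - <<'E'
from h import *
plan([.4835,-.197,.15],56.6)
E
```

```text
time: 46.35
position: [0.56, 0.0776, 0.1521]
ee_rot: [[0.55, 0.835, 0.001], [0.835, -0.55, 0.0], [0.0, 0.0, -1.0]]
wrist_force: [-0.2, -0.2, 0.6]
width: 0.998
t 46.35 pos [0.56   0.0776 0.1521] unit [-0.0715  0.0015  0.1521] ang 56.64 j [  6.  15. 117.   0.  49.  39.] F [-0.2 -0.2  0.6] w 90.9
yaw now->target (tool +): 0.04
shift in tool axes after the yaw: [-0.2714  0.0873  0.0021]
```

```bash
python3 -m creep '[-0.0543,0.0175,0,0,0,-0.0543,0.0175,0,0,0,-0.0543,0.0175,0,0,0,-0.0543,0.0175,0,0,0,-0.0543,0.0175,0,0,0,0,0,0,0,0]'; python3 - <<'E'
from h import *
plan([.4835,-.197,.018],56.6)
s=snap("scene","s26",(60,110,350,315)); blocks(s); blocks(s,.048,.004)
E
```

```text
time: 47.1
position: [0.4832, -0.2002, 0.1519]
ee_rot: [[0.556, 0.831, 0.001], [0.831, -0.556, -0.0], [-0.0, 0.001, -1.0]]
wrist_force: [-0.2, -0.1, 0.1]
width: 1.001
t 47.1 pos [ 0.4832 -0.2002  0.1519] unit [-0.2421 -0.2309  0.1519] ang 56.23 j [-25.  11. 121.  -0.  48.   9.] F [-0.2 -0.1  0.1] w 91.1
yaw now->target (tool +): -0.37
shift in tool axes after the yaw: [ 0.0029 -0.0016  0.1339]
s26 crop (60, 110, 350, 315) k 2.7586206896551726
px [180. 226.] n 326 rect c [ 484.8 -196.4] size [56.4 59.1] ang 57.3 z 0.0353 rgb [234. 242. 209.] U [-0.239 -0.228  0.   ]
px [297. 257.] n 186 rect c [753.1  20.1] size [190.2  94.8] ang 64.3 z 0.0358 rgb [53. 56. 59.] U [ 0.088 -0.121  0.   ]
px [275. 199.] n 182 rect c [551.4  71.9] size [36.6 59.4] ang 23.1 z 0.0474 rgb [250. 234. 205.] U [-0.082 -0.001  0.   ]
px [257. 218.] n 212 rect c [590.2  -3. ] size [57.1 58.8] ang 20.4 z 0.0476 rgb [243. 243. 231.] U [-0.072 -0.085  0.   ]
```

View pics/s26.png

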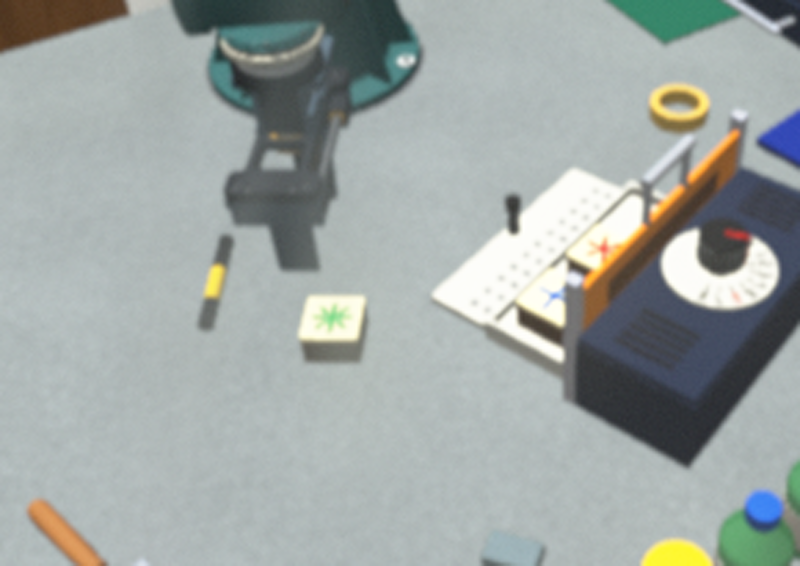

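```bash
python3 -m creep '[0.003,-0.001,0.05,-0.5,0,0,0,0.05,0,0,0,0,0.034,0,0,0,0,0,0,0,0,0,0,0,1,0,0,0,0,1,0,0,0,0,1,0,0,0,0,1,0,0,-0.03,0,1,0,0,-0.05,0,1,0,0,-0.03,0,1,0,0,0,0,1]'; python3 - <<'E'
from h import *
plan(U2W(-.074,.085,.13),20.86)
s=snap("scene","s27",(60,110,350,315)); blocks(s)
E
```

```text
time: 48.65
position: [0.486, -0.1949, 0.1296]
ee_rot: [[0.542, 0.84, 0.004], [0.84, -0.542, -0.002], [0.001, 0.004, -1.0]]
wrist_force: [1.0, -0.0, -1.6]
width: 0.613
t 48.65 pos [ 0.486  -0.1949  0.1296] unit [-0.2377 -0.2268  0.1296] ang 57.18 j [-24.  13. 122.   0.  45.   8.] F [ 1.  -0.  -1.6] w 55.8
yaw now->target (tool +): 36.32
shift in tool axes after the yaw: [ 0.1637 -0.3118 -0.0004]
s27 crop (60, 110, 350, 315) k 2.7586206896551726
px [310. 249.] n 221 rect c [742.7 114.9] size [327.7 125.9] ang 86.1 z 0.036 rgb [52. 55. 58.] U [ 0.113 -0.029  0.   ]
```

View pics/s27.png

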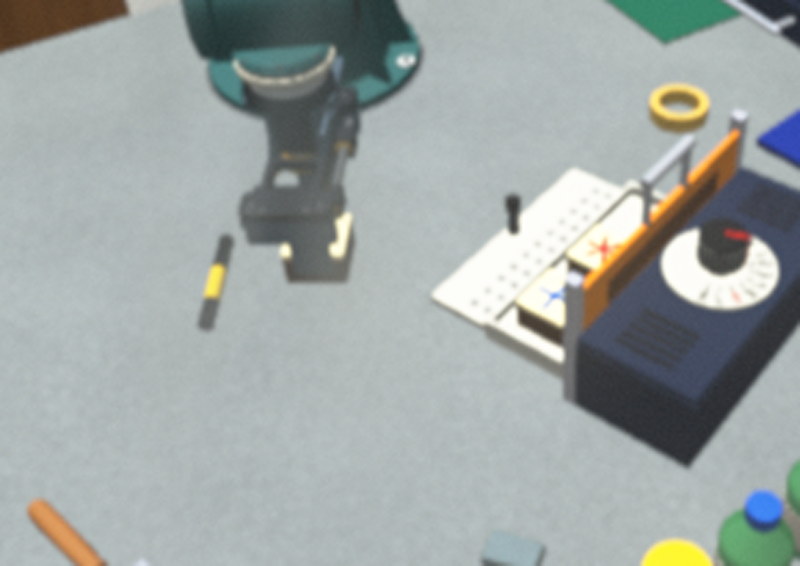

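```bash
python3 -m creep '[0,0,0,9.1,1,0,0,0,9.1,1,0,0,0,9.1,1,0,0,0,9,1,0.0273,-0.052,0,0,1,0.0273,-0.052,0,0,1,0.0273,-0.052,0,0,1,0.0273,-0.052,0,0,1,0.0273,-0.052,0,0,1,0.0273,-0.052,0,0,1,0,0,0,0,1]'; python3 - <<'E'
from h import *
plan(U2W(-.073,.085,.0315),20.86)
s=snap("scene","s28",(190,110,350,230))
E
```

```text
time: 50.08
position: [0.5259, 0.1585, 0.1258]
ee_rot: [[0.933, 0.36, -0.002], [0.36, -0.933, -0.0], [-0.002, -0.0, -1.0]]
wrist_force: [-0.4, -0.4, -1.7]
width: 0.612
t 50.08 pos [0.5259 0.1585 0.1258] unit [-0.0745  0.0892  0.1258] ang 21.12 j [ 14.  16. 119.   0.  45.  83.] F [-0.4 -0.4 -1.7] w 55.7
yaw now->target (tool +): 0.26
shift in tool axes after the yaw: [0.0015 0.0042 0.0943]
s28 crop (190, 110, 350, 230) k 5.0
```

View pics/s28.png

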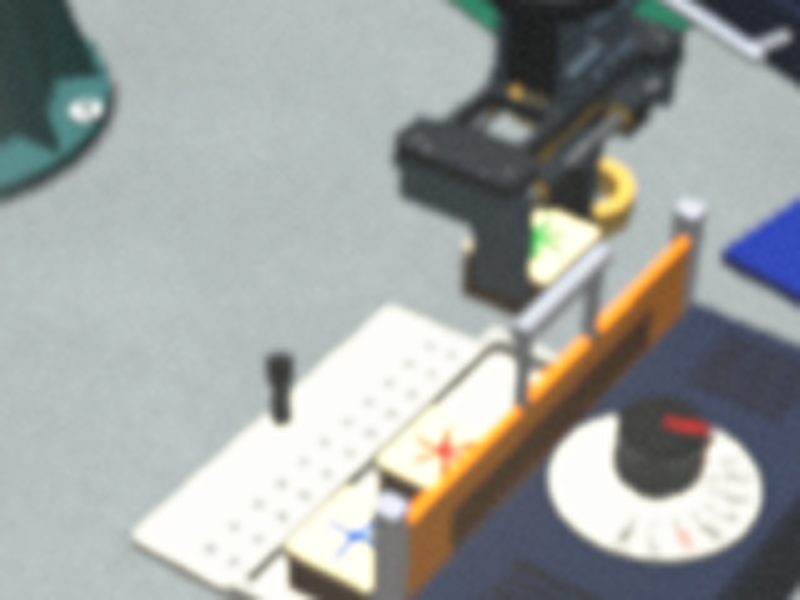

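```bash
python3 -m creep '[0.001,0.001,0.04,0.2,1,0,0,0.035,0,1,0,0,0.014,0,1,0,0,0.006,0,1,0,0,0,0,1]'; python3 - <<'E'
from h import *
plan(U2W(-.073,.085,.0315),20.86)
E
```

```text
time: 50.75
position: [0.5281, 0.1548, 0.0328]
ee_rot: [[0.936, 0.353, 0.0], [0.353, -0.936, 0.0], [0.0, 0.0, -1.0]]
wrist_force: [-0.3, 1.0, -0.7]
width: 0.611
t 50.75 pos [0.5281 0.1548 0.0328] unit [-0.0738  0.0849  0.0328] ang 20.67 j [ 14.  25. 120.   0.  35.  83.] F [-0.3  1.  -0.7] w 55.6
yaw now->target (tool +): -0.19
shift in tool axes after the yaw: [ 0.0008 -0.0001  0.0013]
```

```bash
python3 -m creep '[0,0,0.001,0,1,0,0,0,0,0.3,0,0,0,0,0.25,0,0,-0.01,0,0.25,0,0,-0.06,0,0.25,0,0,-0.04,0,0.25,-0.03,0.0425,0,0,0.6,-0.03,0.0425,0,0,0.6,-0.05,0,0,0,0.6,0,0,0,0,0.6]'; python3 - <<'E'
from h import *
plan(U2W(-.188,.0,.03),20.86)
s=snap("scene","s29",(190,110,350,230)); blocks(s,.048,.004)
s=snap("top","t29",(150,100,290,220)); blocks(s,.048)
E
```

```text
time: 52.0
position: [0.4523, 0.0356, 0.1416]
ee_rot: [[0.936, 0.352, -0.001], [0.352, -0.936, -0.0], [-0.001, -0.0, -1.0]]
wrist_force: [0.8, 0.9, 0.0]
width: 0.401
t 52.0 pos [0.4523 0.0356 0.1416] unit [-0.1871  0.0006  0.1416] ang 20.6 j [  2.   6. 129.  -0.  45.  71.] F [0.8 0.9 0. ] w 36.5
yaw now->target (tool +): -0.26
shift in tool axes after the yaw: [-0.0009  0.0006  0.1116]
s29 crop (190, 110, 350, 230) k 5.0
px [275. 199.] n 180 rect c [551.5  72.6] size [37.8 59.2] ang 21.8 z 0.0473 rgb [252. 236. 208.] U [-0.081 -0.     0.   ]
px [257. 218.] n 207 rect c [589.5  -2.7] size [55.8 56.5] ang 21.0 z 0.0474 rgb [245. 246. 236.] U [-0.073 -0.084  0.   ]
t29 crop (150, 100, 290, 220) k 5.0
px [257. 186.] n 282 rect c [588.7  -3.8] size [56.5 55.4] ang 20.5 z 0.048 rgb [229. 232. 224.] U [-0.074 -0.085  0.   ]
px [233. 195.] n 280 rect c [559.6  75.3] size [55.7 55.7] ang 21.0 z 0.0478 rgb [238. 223. 206.] U [-0.073 -0.001  0.   ]
px [208. 205.] n 227 rect c [527.  152.6] size [55.6 56.1] ang 20.6 z 0.0478 rgb [217. 232. 203.] U [-0.076  0.083  0.   ]
```

View pics/s29.png

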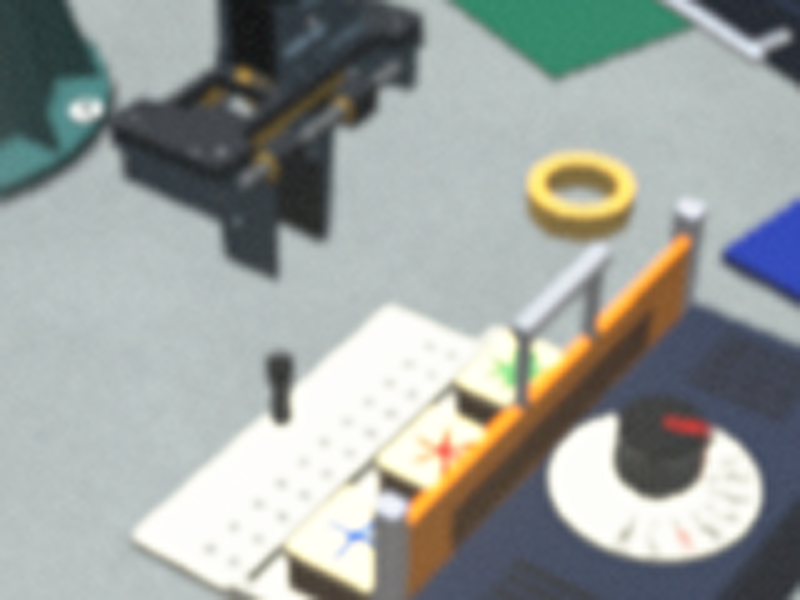

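View pics/t29.png

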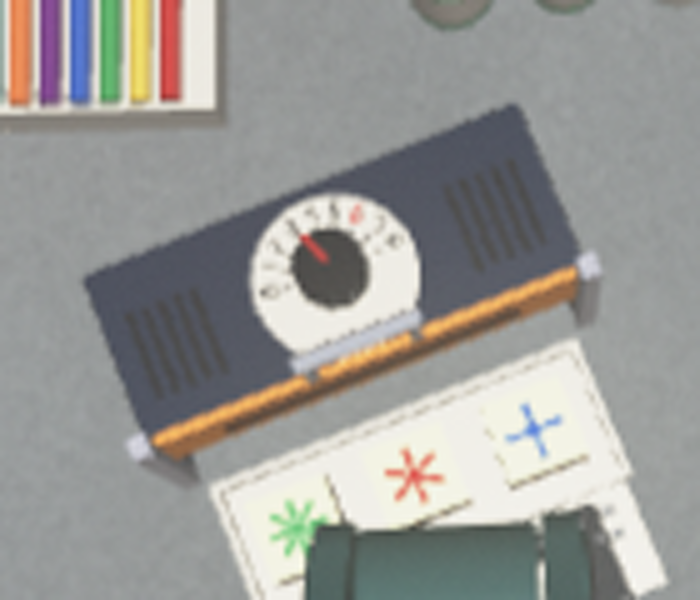

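All three blocks lie flat and cream up in the tray: green at (300,525), red at (413,475) and blue at (533,430), tops at 48 mm. Next I'll grip the knob and push the tray home gently.

```bash
python3 -m creep '[-0.001,0,0.04,0,0.6,0,0,0.04,0,0.6,0,0,0.031,0,0.6,0,0,0,0,0.6,0,0,0,0,1,0,0,0,0,1,0,0,0,0,1,0.004,0,0,0,1,0.008,0,0,0,1,0.01,0,0,0,1,0.01,0,0,0,1,0.01,0,0,0,1]'; python3 - <<'E'
from h import *
plan(U2W(-.058,.0,.03),20.86)
E
```

```text
time: 53.6
position: [0.4949, 0.0507, 0.0318]
ee_rot: [[0.935, 0.354, 0.003], [0.354, -0.935, -0.001], [0.002, 0.002, -1.0]]
wrist_force: [3.2, -10.9, 0.5]
width: 0.185
t 53.6 pos [0.4949 0.0507 0.0318] unit [-0.1419 -0.0005  0.0318] ang 20.72 j [  3.  22. 125.  -0.  33.  73.] F [  3.2 -10.9   0.5] w 16.9
yaw now->target (tool +): -0.14
shift in tool axes after the yaw: [ 0.0839 -0.0005  0.0018]
```

```bash
python3 -m creep '[0.01,0,0,0,1,0.01,0,0,0,1,0.01,0,0,0,1,0.01,0,0,0,1,0.01,0,0,0,1,0.01,0,0,0,1,0.008,0,0,0,1,0.006,0,0,0,1,0.004,0,0,0,1,0.003,0,0,0,1,0,0,0,0,1]'; python3 - <<'E'
from h import *
plan(U2W(-.058,.0,.03),20.86)
E
```

```text
time: 54.98
position: [0.5704, 0.0796, 0.0318]
ee_rot: [[0.935, 0.354, 0.003], [0.354, -0.935, -0.0], [0.002, 0.001, -1.0]]
wrist_force: [2.7, -4.1, 2.7]
width: 0.184
t 54.98 pos [0.5704 0.0796 0.0318] unit [-0.0611 -0.0004  0.0318] ang 20.71 j [  6.  27. 117.  -0.  36.  75.] F [ 2.7 -4.1  2.7] w 16.8
yaw now->target (tool +): -0.15
shift in tool axes after the yaw: [ 0.0031 -0.0004  0.0018]
```

```bash
python3 -m creep '[0.002,0,0,0,1,0.002,0,0,0,1,0,0,0,0,1]';python3 -m creep '[0.002,0,0,0,1,0,0,0,0,1]'
```

```text
time: 55.35
position: [0.574, 0.081, 0.0317]
ee_rot: [[0.935, 0.353, 0.002], [0.353, -0.935, -0.0], [0.002, 0.001, -1.0]]
wrist_force: [2.0, -3.3, 3.8]
width: 0.183
time: 55.6
position: [0.5758, 0.0817, 0.0317]
ee_rot: [[0.935, 0.354, 0.002], [0.354, -0.935, -0.0], [0.002, 0.001, -1.0]]
wrist_force: [2.2, -4.5, 4.4]
width: 0.185
```

```bash
python3 -m creep '[0.002,0,0,0,1,0,0,0,0,1]';python3 -m creep '[0.002,0,0,0,1,0,0,0,0,1]'; python3 - <<'E'
from h import *
plan(U2W(-.058,.0,.03),20.86)
s=snap("top","t30",(150,100,290,220))
E
```

```text
time: 55.85
position: [0.5769, 0.0822, 0.0317]
ee_rot: [[0.935, 0.354, 0.001], [0.354, -0.935, -0.001], [0.0, 0.001, -1.0]]
wrist_force: [-3.2, -6.9, 9.2]
width: 0.186
time: 56.1
position: [0.5769, 0.0822, 0.0315]
ee_rot: [[0.935, 0.354, -0.003], [0.354, -0.935, -0.002], [-0.004, 0.0, -1.0]]
wrist_force: [-14.3, -14.5, 21.9]
width: 0.183
t 56.1 pos [0.5769 0.0822 0.0315] unit [-0.054  -0.0003  0.0315] ang 20.73 j [  6.  27. 116.  -0.  37.  75.] F [-14.3 -14.5  21.9] w 16.6
yaw now->target (tool +): -0.13
shift in tool axes after the yaw: [-0.004  -0.0003  0.0015]
t30 crop (150, 100, 290, 220) k 5.0
```

View pics/t30.png

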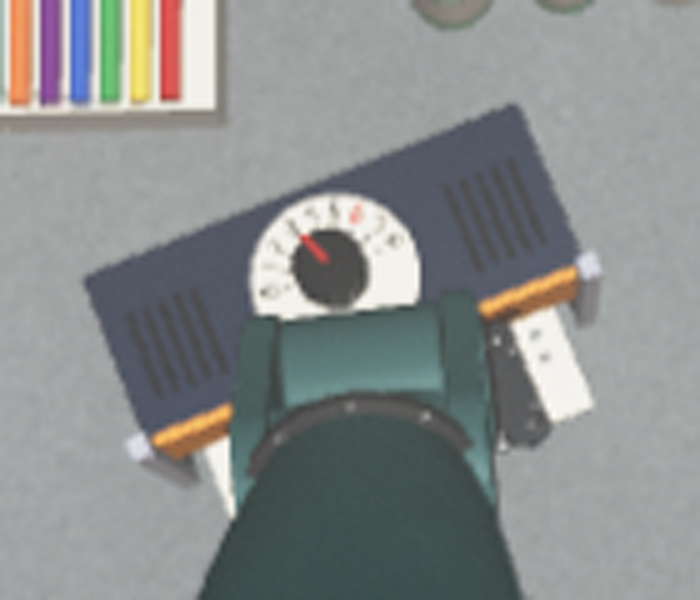

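```bash
python3 -m creep '[-0.003,0,0,0,1,0,0,0,0,0.6,0,0,0,0,0.6,0,0,-0.03,0,0.6,0,0,-0.06,0,0.6,0,0,-0.06,0,0.6,0,0,-0.06,0,0.6,-0.05,0,0,0,0.6,-0.05,0,0,0,0.6,-0.05,0,0,0,0.6,0,0,0,0,0.6]'; python3 - <<'E'
from h import *
plan([.6262,.0965,.24],110.86)
s=snap("top","t31",(150,100,290,220)); s=snap("scene","s31",(190,110,350,230))
E
```

```text
time: 57.52
position: [0.4328, 0.0287, 0.2402]
ee_rot: [[0.936, 0.353, -0.0], [0.353, -0.936, 0.0], [-0.0, -0.0, -1.0]]
wrist_force: [0.6, 0.1, -0.5]
width: 0.399
t 57.52 pos [0.4328 0.0287 0.2402] unit [-0.2077  0.0011  0.2402] ang 20.65 j [  1.  -6. 128.   0.  58.  70.] F [ 0.6  0.1 -0.5] w 36.3
yaw now->target (tool +): -90.21
shift in tool axes after the yaw: [-5.500e-03  2.049e-01  2.000e-04]
t31 crop (150, 100, 290, 220) k 5.0
s31 crop (190, 110, 350, 230) k 5.0
```

View pics/t31.png

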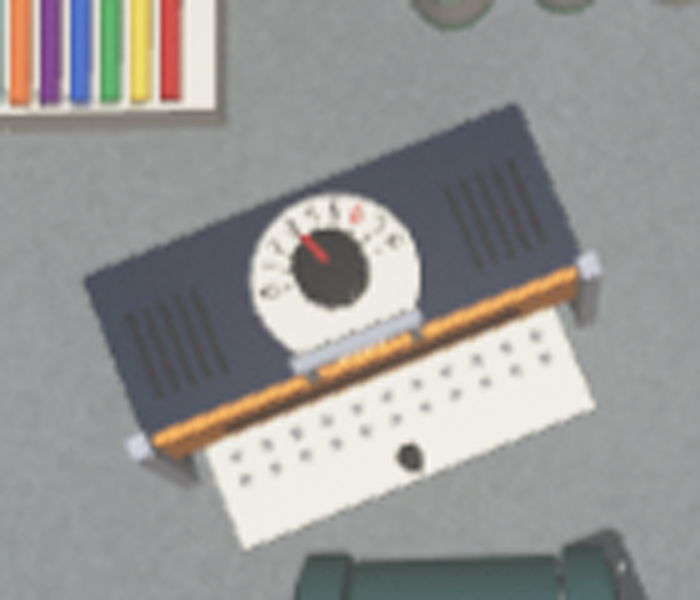

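View pics/s31.png

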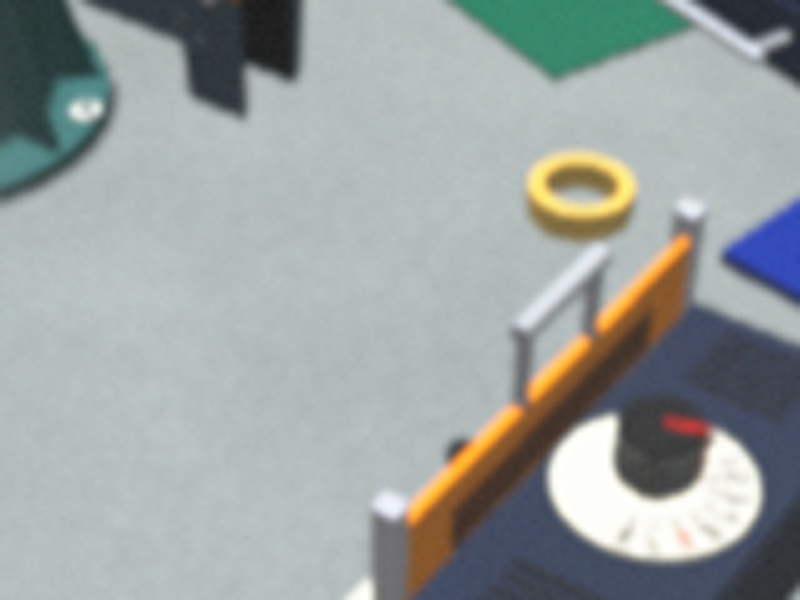

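The tray is home: the knob is at crop (410,457), the same as at the start. Now the shutter handle.

```bash
python3 -m creep '[0,0,0,-10,0.6,0,0,0,-10,0.6,0,0,0,-10,0.6,0,0,0,-10,0.6,0,0,0,-10,0.6,0,0,0,-10,0.6,0,0,0,-10,0.6,0,0,0,-10,0.6,0,0,0,-10.2,0.6]'; python3 -m creep '[-0.001,0.051,0,0,0.6,-0.001,0.051,0,0,0.6,-0.001,0.051,0,0,0.6,-0.001,0.051,0,0,0.6,0,0,0,0,0.6]'; python3 - <<'E'
from h import *
plan([.6262,.0965,.1785],110.86)
E
```

```text
time: 58.75
position: [0.4364, 0.0296, 0.2404]
ee_rot: [[-0.363, 0.932, -0.0], [0.932, 0.363, 0.0], [0.0, -0.0, -1.0]]
wrist_force: [0.1, 0.3, -0.7]
width: 0.401
time: 59.38
position: [0.6305, 0.0998, 0.2394]
ee_rot: [[-0.358, 0.934, -0.0], [0.934, 0.358, 0.0], [0.0, 0.0, -1.0]]
wrist_force: [-0.6, -1.1, -0.6]
width: 0.403
t 59.38 pos [0.6305 0.0998 0.2394] unit [ 0.0023 -0.0029  0.2394] ang 110.96 j [  7.  15. 106.   0.  59. -14.] F [-0.6 -1.1 -0.6] w 36.7
yaw now->target (tool +): 0.1
shift in tool axes after the yaw: [-0.0015 -0.0052  0.0609]
```

```bash
python3 -m creep '[0.003,-0.004,0,0,0.6,0,0,0.03,0,0.6,0,0,0.03,0,0.6,0,0,0,0,0.6,0,0,0,0,1,0,0,0,0,1,0,0,0,0,1]'; python3 - <<'E'
from h import *
plan([.6262,.0965,.1149],110.86)
E
```

```text
time: 60.25
position: [0.6239, 0.1, 0.1817]
ee_rot: [[-0.357, 0.934, 0.004], [0.934, 0.357, 0.001], [-0.001, 0.004, -1.0]]
wrist_force: [-0.4, 0.9, -1.3]
width: 0.124
t 60.25 pos [0.6239 0.1    0.1817] unit [-0.0038 -0.0004  0.1817] ang 110.89 j [  7.  18. 109.   0.  53. -14.] F [-0.4  0.9 -1.3] w 11.3
yaw now->target (tool +): 0.03
shift in tool axes after the yaw: [-0.0041  0.0009  0.0668]
```

```bash
python3 -m creep '[0,0,0.01,0,1,0,0,0.015,0,1,0,0,0.015,0,1,0,0,0.015,0,1,0,0,0.008,0,1,0,0,0,0,1]'; python3 -m creep '[0,0,0.003,0,1,0,0,0,0,1]'; python3 -m creep '[0,0,0.002,0,1,0,0,0,0,1]'
```

```text
time: 61.0
position: [0.6238, 0.0999, 0.1175]
ee_rot: [[-0.357, 0.934, 0.003], [0.934, 0.357, 0.001], [-0.0, 0.003, -1.0]]
wrist_force: [7.4, 3.7, -5.2]
width: 0.121
time: 61.25
position: [0.6239, 0.0999, 0.1164]
ee_rot: [[-0.357, 0.934, 0.002], [0.934, 0.357, 0.0], [-0.0, 0.002, -1.0]]
wrist_force: [-3.5, 1.7, 19.4]
width: 0.123
time: 61.5
position: [0.624, 0.0998, 0.1156]
ee_rot: [[-0.357, 0.934, 0.003], [0.934, 0.357, 0.0], [-0.001, 0.003, -1.0]]
wrist_force: [-10.8, -0.9, 37.7]
width: 0.128
```

The shutter is down: it moved 66 mm and met the stop at 38 N. I'll ease off, release and move above the dial.

```bash
python3 -m creep '[0,0,-0.003,0,1,0,0,0,0,0.6,0,0,0,0,0.6,0,0,-0.05,0,0.6,0,0,-0.05,0,0.3,0,0.06,0,0,0.3,0,0,0,0,0.3]'; python3 - <<'E'
from h import *
plan([.684,.123,.108],110.86)
s=snap("scene","s32",(190,110,350,230))
E
```

```text
time: 62.38
position: [0.6809, 0.1219, 0.2158]
ee_rot: [[-0.357, 0.934, 0.002], [0.934, 0.357, 0.0], [-0.0, 0.002, -1.0]]
wrist_force: [-0.5, -0.6, -0.6]
width: 0.686
t 62.38 pos [0.6809 0.1219 0.2158] unit [ 0.0573 -0.0003  0.2158] ang 110.92 j [  8.  21. 100.   0.  59. -13.] F [-0.5 -0.6 -0.6] w 62.4
yaw now->target (tool +): 0.06
shift in tool axes after the yaw: [-0.      0.0033  0.1078]
s32 crop (190, 110, 350, 230) k 5.0
```

View pics/s32.png

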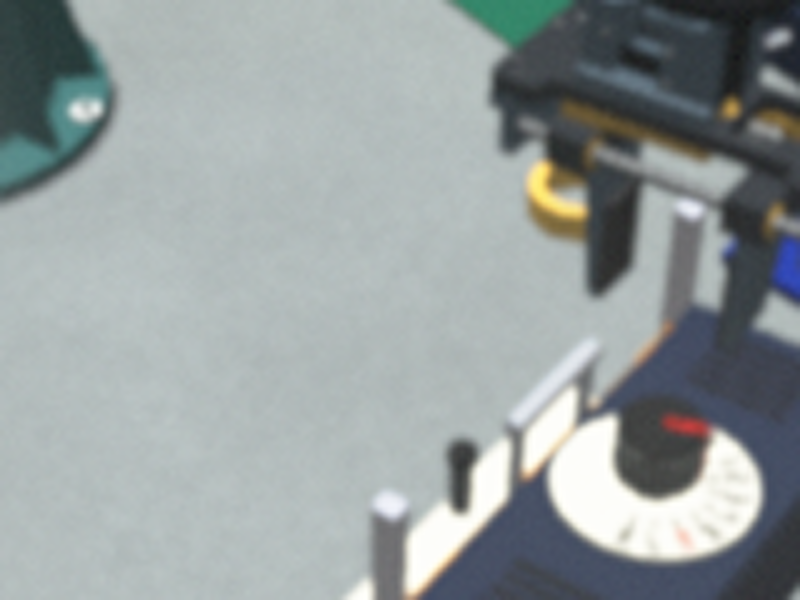

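```bash
python3 -m creep '[0,0.003,0.045,0,0.3,0,0,0.045,0,0.3,0,0,0.016,0,0.3,0,0,0,0,0.3]'; python3 -m creep '[0,0,0,0,1,0,0,0,0,1,0,0,0,0,1]'; python3 - <<'E'
from h import *
plan([.684,.123,.108],110.86)
E
```

```text
time: 62.92
position: [0.6806, 0.1218, 0.1088]
ee_rot: [[-0.357, 0.934, -0.002], [0.934, 0.357, -0.0], [0.0, -0.002, -1.0]]
wrist_force: [0.1, -0.2, -0.4]
width: 0.703
time: 63.3
position: [0.6835, 0.1226, 0.1114]
ee_rot: [[-0.357, 0.934, 0.005], [0.934, 0.357, 0.001], [-0.001, 0.005, -1.0]]
wrist_force: [8.8, 3.8, -1.8]
width: 0.501
t 63.3 pos [0.6835 0.1226 0.1114] unit [ 0.0599 -0.0005  0.1114] ang 110.89 j [  8.  28. 102.   0.  49. -13.] F [ 8.8  3.8 -1.8] w 45.6
yaw now->target (tool +): 0.03
shift in tool axes after the yaw: [0.0002 0.0006 0.0034]
```

```bash
python3 -m creep '[0,0.0015,0,0,1,0,0,0,10,1,0,0,0,10,1,0,0,0,10,1,0,0,0,10,1,0,0,0,10,1,0,0,0,10.2,1,0,0,0,0,1]'; python3 - <<'E'
from h import *
plan([.684,.123,.108],50.7)
E
```

```text
time: 64.3
position: [0.6832, 0.1228, 0.1113]
ee_rot: [[0.636, 0.772, 0.001], [0.772, -0.636, 0.0], [0.001, 0.0, -1.0]]
wrist_force: [-3.4, -0.2, 10.8]
width: 0.497
t 64.3 pos [0.6832 0.1228 0.1113] unit [ 0.0598 -0.0002  0.1113] ang 50.53 j [  8.  28. 102.   0.  50.  48.] F [-3.4 -0.2 10.8] w 45.3
yaw now->target (tool +): -0.17
shift in tool axes after the yaw: [0.0007 0.0005 0.0033]
```

```bash
python3 -m creep '[0,0,0,0,0.6,0,0,0,0,0.3,0,0,0,0,0.3,0,0,-0.04,0,0.3,0,0,-0.06,0,0.3,0,0,-0.03,0,0.3]'; python3 -m creep '[0.0,0.06,0,0,0.3,0.0,0.06,0,0,0.3,0.0,0.06,0,0,0.3,0,0.06,0,0,0.3,0,0,0,0,0.3]';python3 - <<'E'
from h import *
plan([.684,.123,.108],50.7)
s=snap("top","t33",(150,100,290,220)); save(s,"t33f"); s=snap("scene","s33",(240,140,380,285)); save(s,"s33f")
E
```

```text
time: 65.05
position: [0.6838, 0.1227, 0.243]
ee_rot: [[0.633, 0.774, 0.003], [0.774, -0.633, 0.0], [0.003, 0.002, -1.0]]
wrist_force: [-0.5, 0.2, -0.3]
width: 0.699
time: 65.68
position: [0.8703, -0.0325, 0.2383]
ee_rot: [[0.636, 0.772, -0.0], [0.772, -0.636, -0.0], [-0.0, 0.0, -1.0]]
wrist_force: [-0.2, -0.0, -0.1]
width: 0.7
t 65.67 pos [ 0.8703 -0.0325  0.2383] unit [ 0.1793 -0.2119  0.2383] ang 50.54 j [-4. 36. 75. -0. 69. 36.] F [-0.2 -0.  -0.1] w 63.7
yaw now->target (tool +): -0.16
shift in tool axes after the yaw: [ 0.0024 -0.2427  0.1303]
t33 crop (150, 100, 290, 220) k 5.0
t33f crop None k 1.5625
s33 crop (240, 140, 380, 285) k 4.137931034482759
s33f crop None k 1.5625
```

View pics/t33.png

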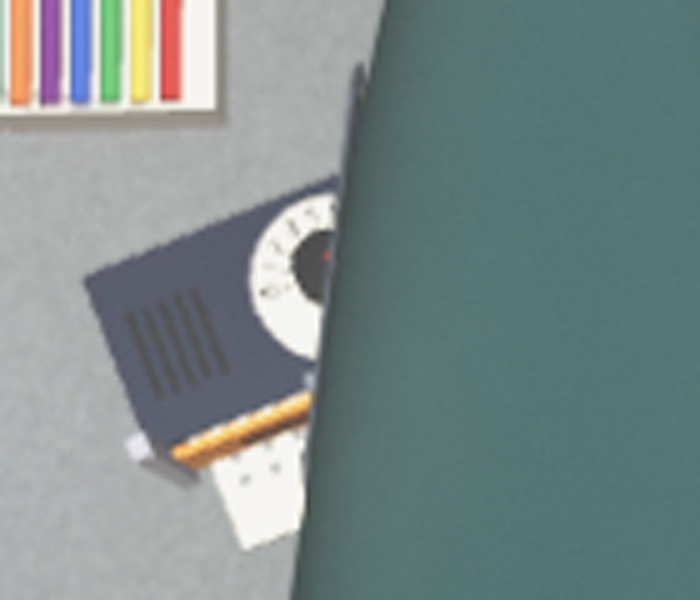

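View pics/s33.png

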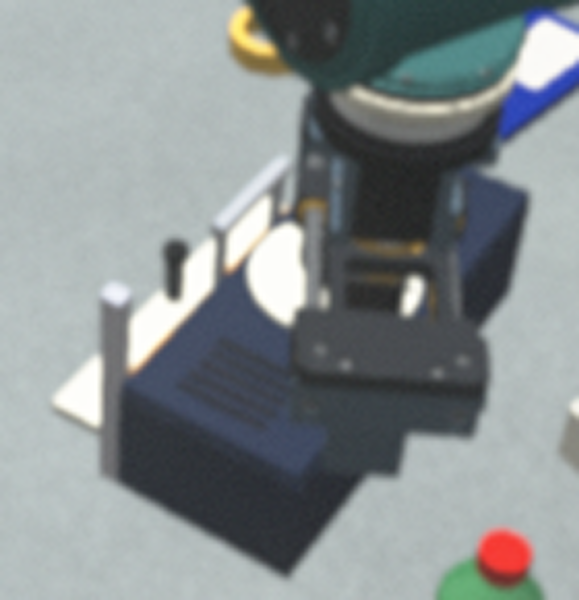

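View pics/t33f.png

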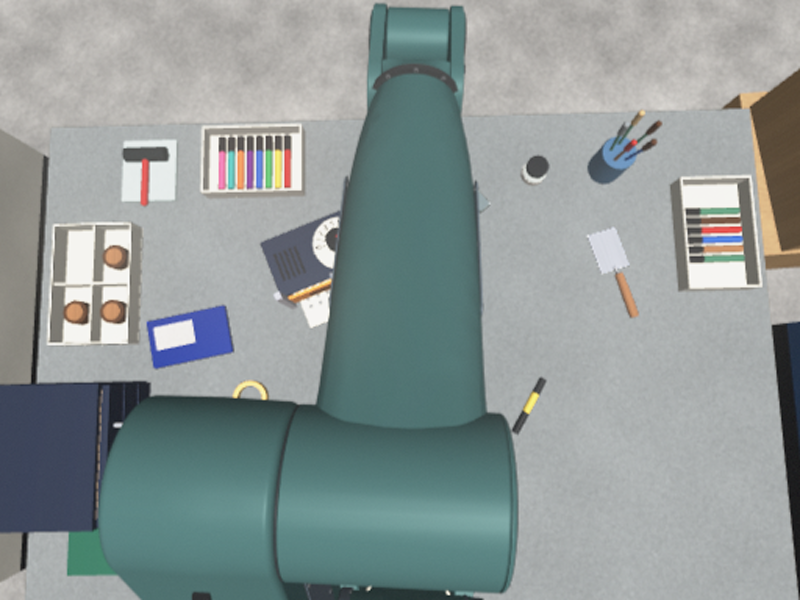

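Both views are blocked by the arm, so I'll move well off to the right. The clearance over the bottles and jar at the back edge is fine at z = 0.24.

```bash
python3 -m creep '[-0.06,0,0,0,0.3,-0.06,0,0,0,0.3,-0.06,0,0,0,0.3,-0.06,0,0,0,0.3,-0.06,0,0,0,0.3,-0.06,0,0,0,0.3,0,0,0,0,0.3]';python3 - <<'E'
from h import *
plan([.684,.123,.108],50.7)
s=snap("top","t34",(150,100,290,220)); save(s,"t34f"); s=snap("scene","s34",(240,140,380,285))
E
```

```text
time: 66.65
position: [0.6379, -0.3094, 0.24]
ee_rot: [[0.635, 0.772, -0.0], [0.772, -0.635, -0.0], [-0.0, 0.0, -1.0]]
wrist_force: [-0.2, 0.9, 1.0]
width: 0.698
t 66.65 pos [ 0.6379 -0.3094  0.24  ] unit [-0.1365 -0.3879  0.24  ] ang 50.55 j [-28.  21.  97.  -0.  62.  12.] F [-0.2  0.9  1. ] w 63.5
yaw now->target (tool +): -0.15
shift in tool axes after the yaw: [ 0.3638 -0.2382  0.132 ]
t34 crop (150, 100, 290, 220) k 5.0
t34f crop None k 1.5625
s34 crop (240, 140, 380, 285) k 4.137931034482759
```

View pics/t34.png

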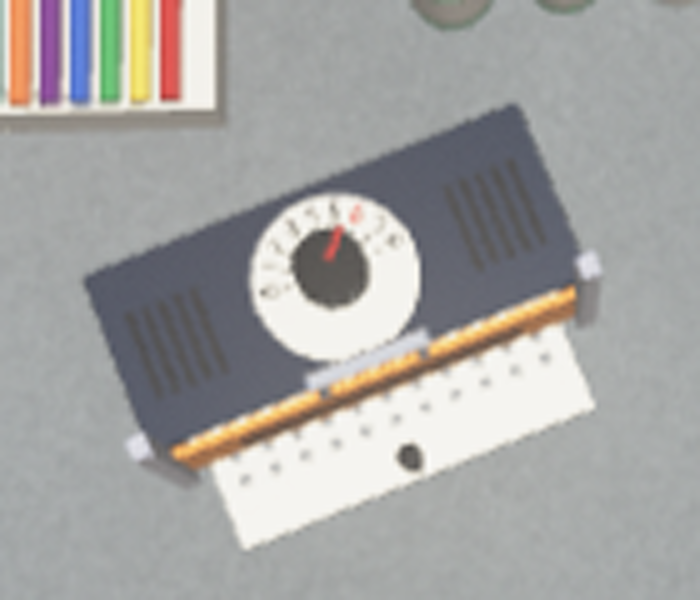

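View pics/s34.png

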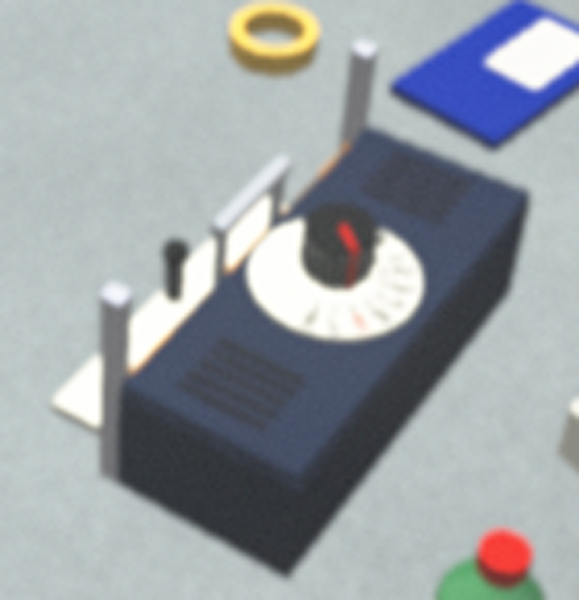

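View pics/t34f.png

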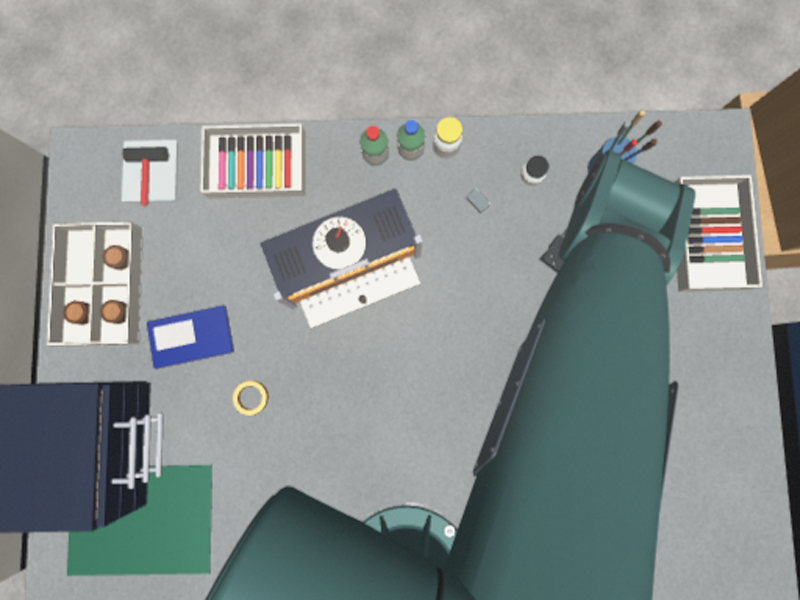

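```bash
python3 - <<'E'
from h import *
s=load("top_last.pkl"); s0=load("top0.pkl")
def ang(s,nm):
    x0,y0,x1,y1=195,140,240,175
    save(s,nm,(200,140,232,172))
    px=s["pixels"].astype(int); P=cloud(s)
    m=(px[...,0]-np.maximum(px[...,1],px[...,2])>40); mm=np.zeros_like(m); mm[140:172,200:232]=1; m&=mm
    vs,us=np.nonzero(m); Q=np.array([W2U(w(s,u,v,.141)) for u,v in zip(us,vs)]); wt=(px[...,0]-px[...,1])[vs,us]
    dk=(px.sum(-1)<190)&mm&(P[...,2]>.125); cv,cu=np.nonzero(dk|(m&(P[...,2]>.125)))
    C=np.mean([W2U(w(s,u,v,.141)) for u,v in zip(cu,cv)],0)
    sel=[np.hypot(*(q-C)[:2])<.028 for q in Q]
    d=np.average(Q[sel],0,wt[sel])-C; a=np.degrees(np.arctan2(d[1],d[0])); print(nm,C.round(4),sum(sel),d.round(4),"k=",4-a/20.05)
ang(s0,"d0"); ang(s,"d1")
E
```

```text
d0 crop (200, 140, 232, 172) k 18.75
d0 [0.0714 0.0032 0.141 ] 15 [ 0.0005 -0.0001 -0.    ] k= 4.327947739623155
d1 crop (200, 140, 232, 172) k 18.75
d1 [ 0.0702 -0.0096  0.141 ] 20 [ 0.0018 -0.0028  0.    ] k= 6.862106001578747
```

View pics/d1.png

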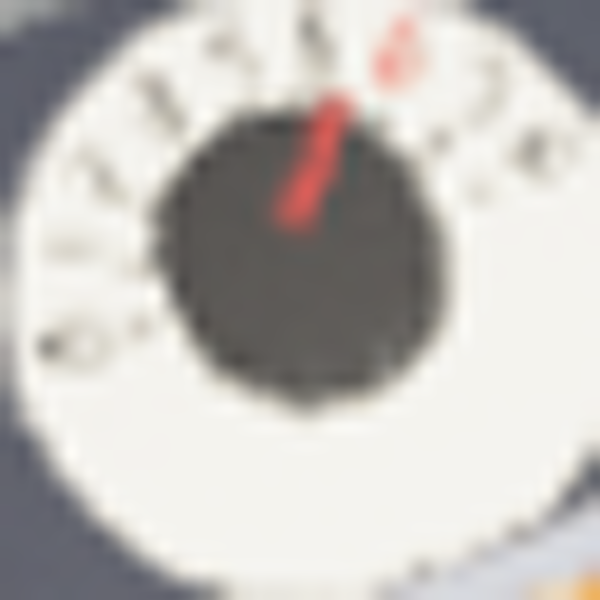

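View pics/d0.png

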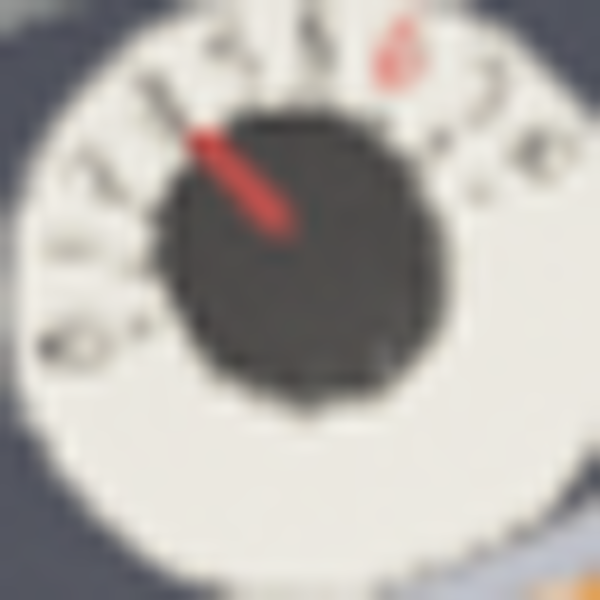

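The pointer is at 6: it lies about 42° clockwise of the unit's x axis, which gives k = 6.1, in line with the red numeral. The knob, tray corners and handle are back at their starting pixels, so the tray is home and the shutter down. The bystanders are where they started, and the robot is clear of everything.

```bash
python3 - <<'E'
from h import *
print(ctrl.close_job()); o=ctrl.get_obs(); print(o["time"],o["wrist_force"])
E
```

```text
the job is handed in; nothing more can be done
None
the job is handed in; nothing more can be done
```

The exposure job is done and handed in after about 67 s of the 210 s allowed; the hand-in reports no verdict.

**What I did**
- I raised the shutter fully and pulled the tray fully out.
- Blocks a and b lay face down. I pinched each by one end, rolled it a quarter turn against the hood's right-hand roof edge, stood it up and tipped it over.
- I laid all three blocks in the tray, including block c, which had been knocked a few centimetres aside during the run.
- I then pushed the tray home, lowered the shutter and turned the timer sleeve from 3 to 6.

**Last checks**
- **Blocks:** before the tray closed, all three were cream up with their tops at 48 mm. They were within about 3 mm of the tray's midline in x, at y about -0.085, -0.001 and +0.083. They are hidden under the hood now, so I could not look again.
- **Tray:** it met its stop, and the knob is back at its starting pixel.
- **Shutter:** it met its lower stop after 66 mm of travel, and the handle is back at its starting pixel.
- **Timer:** the pointer reads about 6.1, in line with the red 6. My automatic angle reading of it failed, giving values that made no sense, so I took this one by eye from enlarged crops.
- **Bystanders:** all stood at their starting places in the pictures. The last one showed the eraser, tape and tin; the arm hid the marker and knife, last seen in place in the picture before.

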